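# Fix the battery rack and stock it

## Task

First tighten the battery rack's foot bolt with the click wrench already on it, turning clockwise until the handle breaks over at its hinge, but not on to the end of that play. Then stand the three loose battery packs on the rack's board in one neat row with the pack already there: upright, square to it, flush front and back, about 5 mm apart. Leave that pack in place and the other things on the bench alone.

Things in the scene. Friction and masses are not known exactly. Their poses are not given: they have to be found in the camera images.
- rack: Low grey steel rack, fixed. Origin at bench height under the board's centre; x from front (towards the robot) to back, y along the row to the left. Board 100 deep (x), 330 wide (y), top 30 above the bench; a lip 10 high, 4 thick runs along its back edge (x 46 to 50). A 6 thick foot tab sticks out 72 at each end; the bolt of the -y one (rack x 0, y -200) carries the wrench.
- pack_a: Loose black battery pack with grey top: 58 (its x) by 46 (its y) by 80 high, 0.45 kg, symmetric under a half turn; four alike. Origin at the centre of the underside, z up. Starts upright on the bench in front of the rack. In the row its 58 side runs along the rack's x; gripped across that side it can be set down close to another pack.
- pack_b: As pack_a.
- pack_c: As pack_a.
- pack_first: The same kind of pack, loose, already standing on the board (origin 30 above the bench), square to the rack, anywhere from 95 left to 95 right of the board's centre; the row is built on to it, on whichever side or sides there is board.
- wrench (a joint): Angle of bolt and wrench head about the vertical, rad, growing clockwise from above. Starts between 0 and 0.15, turns against about 1 N m, stays where left, tight at its stop at 0.5. Until then the handle stays straight. At angle q the straight handle points from the bolt along (-cos(1.1-q), -sin(1.1-q)) in the rack's x, y.
- wrench_handle (a joint): Break-over of the handle against the head, rad, same clockwise sense, hinge 45 from the bolt. 0 = straight; a preloaded spring holds it there until the bolt is tight and about 13 N acts sideways at the grip, then it yields at nearly constant force. Broken over from 0.10 on; the play ends at 0.35, and beyond 0.30 counts as forced. Springs back to 0 when let go.
- wrench_bolt (a point): Point on the bolt's axis, 60 above the bench, at the height of the handle's centre line.
- wrench_grip (a point): Middle of the handle's grip: a level, round black rubber grip of 26 diameter and 100 long, centre line 60 above the bench, this point 180 from the bolt's axis (135 from the hinge), 40 from the handle's outer end. Free underneath; can be straddled or held from above.
- wheel: Bystander: mower wheel lying flat, 72 radius, 50 thick; origin under its centre.
- spray_can: Bystander: white spray bottle, 56 diameter, 150 tall, standing; origin under its centre.
- screwdriver: Bystander: screwdriver lying on the bench, black handle; origin under its middle.
- tray: Bystander: grey small-parts tray with three bays, 100 x 150 x 35; origin under its centre.
Mind the look-alikes: they are no part of the job. What is shaped like the pack_c but blue is not meant. What is shaped like the pack_a but turquoise is not meant.

How it is judged:
By the outcome, as a careful person would: the job done as asked, in the order asked, and still so for the second after the job is handed in, with the robot touching nothing.
It also fails if it takes over 72 s, if anything falls off the work surface, if the arm or the gripper's body presses on something with over 40 N, if the wrist force passes 120 N, or if a joint passes its speed limit or range.

## Robot

A 7-joint arm with a two-finger parallel gripper is mounted at the origin on the work surface. World frame = base frame: x ahead of the robot, y to its left, z up, the work surface at z = 0. Lengths are in m, angles in rad, forces in N, time in s.
With the tool pointing down it reaches from about 0.35 to 0.9 m from the base axis. Payload 8.1 kg.
Tool frame: the origin (TCP) lies midway between the tips of the shut fingers; the grasp point (between the pads) lies 19 mm behind it; z points along the fingers, y is the line along which they close (so a half turn about z gives the same grasp; the last joint's range is limited). The gripper opens to 92 mm and grips with 3 to 60 N. Pads are 19 mm wide; open, the fingers measure 130 mm over their backs; the gripper's body (75 mm by 190 mm) begins 47 mm behind the grasp point.
Start: joints at [-1.248, 0.434, 0.025, 1.573, -0.012, 1.134, -0.075], TCP at [0.258, 0.569, 0.204] pointing down, gripper open.
Joint ranges: [-2.62, 2.62], [-0.44, 2.09], [-1.27, 1.32], [0.08, 2.57], [-1.32, 4.46], [0.12, 2], [-2.74, 2.74]. Speed limits (rad/s): [2.22, 2.22, 3.01, 3.01, 3.14, 3.14, 3.14].

## Interface

Orientations are given as a rotation vector (axis times angle).
In Python, from plant import bot gives the robot as it stands.
- The arm moves only by the shell command python3 -m crank 'ROWS'. ROWS is JSON, a list of rows, each a list of 7 numbers: the turn, a rotation vector about the tool's x, y, z in degrees, then the shift along the tool's x, y, z in m, then the opening, from -1 (shut) to 1 (fully open), so that 0 is half open. A call has 1 to 5 rows; each row shifts and turns the commanded pose from where the row before left it, along the tool's axes as they then stand; what a row does not reach is not made up. A row lasts 1/8 s, in which the tool goes at most 62.5 mm and 10.7 degrees, less where a joint would pass 70% of its speed; a pose out of reach is approached as far as the arm can. A call with a gripper value outside its range is refused whole. The fingers move at their own pace and stop on an object; the grip force is fixed at half the most. Time passes only in rows, so rows that do not move let the fingers close. It gives the time, the measured TCP pose, the force, the opening and the grip force at its end, in the units of the state.
- bot.state(): the state, without advancing time (a new reading comes with each control period).
- bot.read_camera(name): name is "scene" or "top" or "wrist"; returns a dict with "color" (480x640x3 uint8, red, green, blue), "fovy" (degrees; the focal length in pixels is half the picture's height over the tangent of half this angle, whatever the lens; pixels are square), "cx", "cy" (the principal point, pixels), "rvec" (rotation vector, rad) and "tvec" (3), from world to camera coordinates, as OpenCV has them; the wrist camera has in their place "mount" (4x4, takes a point from camera to tool coordinates, whose origin is the TCP and whose axes are the flange's). Camera axes: x right, y down, z forward; pixel columns grow to the right and rows downward; lengths in m; the calibration is good to about 2 mm. A picture is of the moment at which its call begins: read the wrist's pose just before it. There is no depth.
- bot.close_job(): hands the job in; it is judged then, once.
Trained networks look in a picture, given as the dict that the camera call returned (one of the last four; its "shot" number tells which), for a name from the list of things; names that differ only in an ending like _2 or _b are one class to them, and where a whole thing is asked for, a point or a joint stands for the part that bears it (a point fixed in the world has none). Each returns a list of dicts, best first, with "conf" (0 to 1); they miss things now and then, are a little off and sometimes report something else, mostly with a low value. They report only what shows in the picture. A call takes as long as a camera call. They do not tell look-alikes from the thing itself.
- bot.trace(picture, query): "region" (480x640 bool, what is visible of it) and "pixel" ([column, row] in pixels, amid what is visible of it).
The state is a dict: "time": time; "joint_positions": joint angles; "joint_velocities": joint speeds; "joint_efforts": joint torques, N m; "tcp_pos": TCP position; "eef_rot": TCP orientation; "force": force on the tool from outside, world axes, zero at the start; "ft_torque": the same for the moment, N m; "finger_gap": opening from 0.0 (shut) to 1.0 (fully open); "gripper_force": force on a finger pad.
Only numpy, scipy, OpenCV 4.12 (cv2) and the standard library are available. Lean on these libraries where they do the work, as an engineer would, in place of code of your own. Each camera call takes 0.05 s, during which the arm holds its last target. There are 200 camera calls.

## Working session

There is one attempt and no reset: what is moved stays moved. The work goes in short steps, Python scripts to look and compute and a shell command to move; the robot and the scene stay as the last step left them, time stands still between calls to the robot, and variables do not carry over. Pictures are saved under pics/ and viewed, at most 10 in all, crops included, and the job is handed in when it is done.

```bash
ls; mkdir -p pics; python3 - <<'E'
from plant import bot
import cv2,numpy as np
s=bot.state();print(s)
for n in ("scene","top"):
    p=bot.read_camera(n);cv2.imwrite(f"pics/{n}0.png",p["color"][:,:,::-1]);print(n,p["fovy"],p["cx"],p["cy"],p["rvec"],p["tvec"])
    for q in ("rack","pack_a","wrench","wrench_handle","wrench_grip","wrench_bolt"):
        r=bot.trace(p,q);print(q,[(round(d["conf"],2),np.round(d["pixel"]),int(d["region"].sum())) for d in r])
E
```

```text
pics
{'time': 0.0, 'joint_positions': array([-1.24760154,  0.43522711,  0.02503327,  1.57406502, -0.01161736,
        1.13402939, -0.07509452]), 'joint_velocities': array([-4.35678984e-04, -1.30328768e-03,  1.58389397e-03,  2.52800723e-03,
       -2.07223660e-04,  1.85356357e-03,  3.72907944e-05]), 'joint_efforts': array([ 5.48604676e-04, -6.67866325e+01,  9.84911285e-01, -3.14461577e+01,
       -6.05911156e-02,  4.26749233e-02,  1.71843353e-04]), 'tcp_pos': array([0.25801108, 0.56866439, 0.20325556]), 'eef_rot': array([-6.63950359e-01, -3.07044242e+00,  2.47024450e-03]), 'force': array([ 0.62709083, -0.24698822,  0.4796576 ]), 'ft_torque': array([ 0.01956138,  0.02950201, -0.03257448]), 'gripper_force': 0.0, 'finger_gap': 0.9966146444172758}
scene 45.90745223087349 316.7987217158503 238.05064223968552 [ 0.97939126  2.62386458 -0.84860834] [ 0.41971668 -0.26336103  1.62570246]
rack [(0.78, array([324., 306.]), 6806)]
pack_a [(0.95, array([414., 273.]), 864), (0.92, array([492., 292.]), 829), (0.76, array([490., 350.]), 1055), (0.7, array([452., 316.]), 973), (0.69, array([414., 224.]
[... 200 characters left out ...]
), (0.49, array([438., 389.]), 1140)]
wrench_grip [(0.98, array([262., 187.]), 487), (0.31, array([262., 203.]), 824)]
wrench_bolt [(0.63, array([263., 207.]), 713)]
top 50.703827027307156 317.5449749521281 236.596088360107 [ 2.16166991 -2.22626216  0.0631    ] [0.03215066 0.58534331 1.38966811]
rack []
pack_a [(0.83, array([194., 284.]), 524), (0.83, array([190., 330.]), 512), (0.76, array([152., 286.]), 611), (0.75, array([282., 332.]), 454), (0.67, array([293., 284.]), 406), (0.58, array([243., 294.]), 448)]
wrench [(0.9, array([396., 240.]), 729)]
wrench_handle [(0.58, array([404., 242.]), 631)]
wrench_grip [(0.89, array([401., 245.]), 557)]
wrench_bolt [(0.88, array([393., 242.]), 723)]
```

View pics/scene0.png

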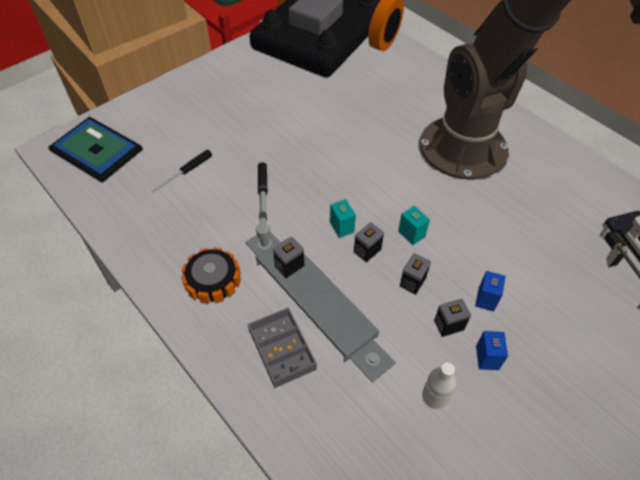

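View pics/top0.png

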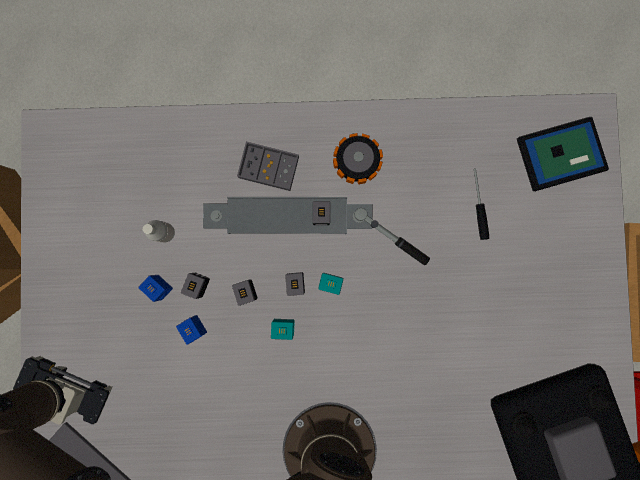

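The scene picture shows three loose black packs (scene ~(369,241), (415,273), (452,316); top (295,284), (245,292), (195,286)). The blue and turquoise ones are look-alikes. In the top picture pack_first is at (321,212), the rack's bolts are at (361,216) and (217,215), and the wrench grip is near (413,250).

```bash
cat > h.py <<'E'
from plant import bot
import cv2,numpy as np
from scipy.spatial.transform import Rotation as R
def cam(n):
    s=bot.state(); p=bot.read_camera(n); p["f"]=240/np.tan(np.radians(p["fovy"])/2)
    if n=="wrist":
        M=np.array(p["mount"]); Rt=R.from_rotvec(s["eef_rot"]).as_matrix()
        p["Rw"]=Rt@M[:3,:3]; p["o"]=Rt@M[:3,3]+s["tcp_pos"]
    else:
        Rc=R.from_rotvec(np.ravel(p["rvec"])).as_matrix(); p["Rw"]=Rc.T; p["o"]=-Rc.T@np.ravel(p["tvec"])
    return p
def w(p,uv,z):
    uv=np.atleast_2d(np.array(uv,float))
    d=np.c_[(uv-[p["cx"],p["cy"]])/p["f"],np.ones(len(uv))]@p["Rw"].T
    return p["o"]+d*((z-p["o"][2])/d[:,2])[:,None]
def px(p,X):
    c=(np.atleast_2d(X)-p["o"])@p["Rw"]; return c[:,:2]/c[:,2:]*p["f"]+[p["cx"],p["cy"]]
def save(p,name,crop=None,k=1):
    im=p["color"][:,:,::-1]
    if crop: a,b,c,d=crop; im=cv2.resize(im[b:d,a:c],None,fx=k,fy=k,interpolation=cv2.INTER_CUBIC)
    cv2.imwrite(f"pics/{name}.png",im)
def tool():
    s=bot.state(); Rt=R.from_rotvec(s["eef_rot"]).as_matrix()
    return s,Rt
E
python3 - <<'E'
from h import *
p=cam("top")
print("cam",p["o"])
print("bolts",w(p,[[361,216],[217,215]],[.0]).round(4), "wrench bolt z.06",w(p,[361,216],.06))
for z,uv in ((.08,[[195,286],[245,292],[295,284]]),(.11,[[321,212]]),(.06,[[413,250]])): print(z,w(p,uv,z).round(4))
print("board corners z.03",w(p,[[227,198],[347,198],[347,234],[227,234]],.03).round(4))
s,Rt=tool();print("R",Rt.round(3))
E
python3 - <<'E'
import sys;sys.path.insert(0,'.')
from h import *
p=cam("top");save(p,"topc",(140,180,440,350),2.6)
E
```

```text
cam [0.50804619 0.01881587 1.41999048]
bolts [[ 0.6414 -0.1091  0.    ]
 [ 0.6561  0.2959  0.    ]] wrench bolt z.06 [[ 0.63573756 -0.1036871   0.06      ]]
0.08 [[0.4617 0.3416 0.08  ]
 [0.4421 0.2103 0.08  ]
 [0.4592 0.0782 0.08  ]]
0.11 [[0.6445 0.0043 0.11  ]]
0.06 [[ 0.54   -0.2402  0.06  ]]
board corners z.03 [[ 0.6992  0.2616  0.03  ]
 [ 0.6895 -0.0695  0.03  ]
 [ 0.59   -0.0662  0.03  ]
 [ 0.5997  0.2635  0.03  ]]
R [[-0.911  0.413  0.   ]
 [ 0.413  0.911  0.   ]
 [ 0.     0.    -1.   ]]
```

View pics/topc.png

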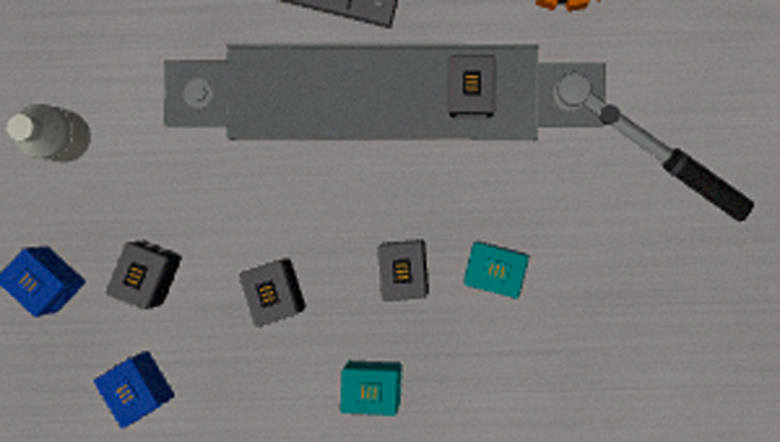

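Crop: the rack board is nearly square to the world (yaw about -1.7°). pack_first is near its right end, so the row grows left. The handle runs from bolt (573,90) to its end at (745,212). Next I plan the travel to above the grip.

```bash
cat >> h.py <<'E'
# plan rows to world TCP target with tool down, tool y axis heading yaw (deg, mod 180)
def plan(xyz,yaw,n=None,grip=1,dmax=.058,amax=10):
    s,Rt=tool(); p=s["tcp_pos"]; y0=np.degrees(np.arctan2(Rt[1,1],Rt[0,1]))
    dy=(yaw-y0+90)%180-90; d=np.array(xyz)-p
    n=n or int(max(1,np.ceil(np.linalg.norm(d)/dmax),np.ceil(abs(dy)/amax)))
    # tilt residual
    print("from",p.round(4),round(y0,2),"d",d.round(4),"dyaw",round(dy,2),"tilt",Rt[:,2].round(3))
    rows=[]
    for i in range(n):
        a=np.radians(y0+dy*i/n); Y=np.array([np.cos(a),np.sin(a),0]); Z=np.array([0,0,-1.]); X=np.cross(Y,Z)
        rows.append([0,0,round(-dy/n,1)]+[round(float(v@d)/n,4) for v in (X,Y,Z)]+[grip])
    for i in range(0,n,5): print(str(rows[i:i+5]).replace(" ",""))
E
python3 - <<'E'
from h import *
print(np.array(bot.read_camera("wrist")["mount"]).round(3), bot.read_camera("wrist")["fovy"])
plan([.535,-.245,.20],-35)
E
```

```text
[[-0.    -0.954 -0.299  0.081]
 [ 1.    -0.     0.     0.   ]
 [-0.    -0.299  0.954 -0.181]
 [ 0.     0.     0.     1.   ]] 68.49336063179331
from [0.2582 0.5692 0.2041] 65.6 d [ 0.2768 -0.8142 -0.0041] dyaw 79.4 tilt [ 0.  0. -1.]
[[0,0,np.float64(-5.3),-0.0392,-0.0418,0.0003,1],[0,0,np.float64(-5.3),-0.0352,-0.0452,0.0003,1],[0,0,np.float64(-5.3),-0.0309,-0.0483,0.0003,1],[0,0,np.float64(-5.3),-0.0263,-0.0509,0.0003,1],[0,0,np.float64(-5.3),-0.0215,-0.0532,0.0003,1]]
[[0,0,np.float64(-5.3),-0.0165,-0.0549,0.0003,1],[0,0,np.float64(-5.3),-0.0113,-0.0562,0.0003,1],[0,0,np.float64(-5.3),-0.0061,-0.057,0.0003,1],[0,0,np.float64(-5.3),-0.0008,-0.0573,0.0003,1],[0,0,np.float64(-5.3),0.0045,-0.0572,0.0003,1]]
[[0,0,np.float64(-5.3),0.0097,-0.0565,0.0003,1],[0,0,np.float64(-5.3),0.0149,-0.0554,0.0003,1],[0,0,np.float64(-5.3),0.0199,-0.0538,0.0003,1],[0,0,np.float64(-5.3),0.0248,-0.0517,0.0003,1],[0,0,np.float64(-5.3),0.0295,-0.0492,0.0003,1]]
```

```bash
sed -i 's/dy=(yaw-y0+90)%180-90/dy=(yaw-y0+180)%360-180/; s/round(-dy\/n,1)/float(round(-dy\/n,1))/' h.py
python3 - <<'E'
from h import *
plan([.535,-.245,.20],-35,15)
E
```

```text
from [0.2582 0.5692 0.2041] 65.6 d [ 0.2768 -0.8142 -0.0041] dyaw -100.6 tilt [ 0.  0. -1.]
[[0,0,6.7,-0.0392,-0.0418,0.0003,1],[0,0,6.7,-0.0438,-0.0369,0.0003,1],[0,0,6.7,-0.0479,-0.0316,0.0003,1],[0,0,6.7,-0.0512,-0.0258,0.0003,1],[0,0,6.7,-0.0539,-0.0196,0.0003,1]]
[[0,0,6.7,-0.0558,-0.0132,0.0003,1],[0,0,6.7,-0.057,-0.0066,0.0003,1],[0,0,6.7,-0.0573,0.0001,0.0003,1],[0,0,6.7,-0.0569,0.0068,0.0003,1],[0,0,6.7,-0.0557,0.0134,0.0003,1]]
[[0,0,6.7,-0.0538,0.0198,0.0003,1],[0,0,6.7,-0.0511,0.026,0.0003,1],[0,0,6.7,-0.0477,0.0318,0.0003,1],[0,0,6.7,-0.0437,0.0371,0.0003,1],[0,0,6.7,-0.039,0.042,0.0003,1]]
```

```bash
python3 -m crank '[[0,0,6.7,-0.039,-0.042,0,1],[0,0,6.7,-0.044,-0.037,0,1],[0,0,6.7,-0.048,-0.032,0,1],[0,0,6.7,-0.051,-0.026,0,1],[0,0,6.7,-0.054,-0.020,0,1]]'
python3 -m crank '[[0,0,6.7,-0.056,-0.013,0,1],[0,0,6.7,-0.057,-0.007,0,1],[0,0,6.7,-0.057,0,0,1],[0,0,6.7,-0.057,0.007,0,1],[0,0,6.7,-0.056,0.013,0,1]]'
python3 -m crank '[[0,0,6.7,-0.054,0.020,0,1],[0,0,6.7,-0.051,0.026,0,1],[0,0,6.7,-0.048,0.032,0,1],[0,0,6.7,-0.044,0.037,0,1],[0,0,6.7,-0.039,0.042,0,1]]'
python3 -m crank '[[0,0,0,0,0,0,1],[0,0,0,0,0,0,1]]'
python3 - <<'E'
from h import *
p=cam("wrist");save(p,"w1")
s,Rt=tool();print(s["tcp_pos"],np.degrees(np.arctan2(Rt[1,1],Rt[0,1])))
for q in ("wrench_grip","wrench"):
    for d in bot.trace(p,q)[:2]:
        m=cv2.minAreaRect(cv2.findNonZero(d["region"].astype(np.uint8)))
        print(q,round(d["conf"],2),np.round(d["pixel"]),m,w(p,d["pixel"],.06).round(4),w(p,cv2.boxPoints(m),.06).round(4).tolist())
E
```

```text
time: 1.52
tcp_pos: [0.3501, 0.2951, 0.2043]
eef_rot: [1.526, 2.746, 0.001]
force: [0.8, 0.9, 1.1]
finger_gap: 1.0
gripper_force: 0.0
time: 2.15
tcp_pos: [0.4421, 0.0235, 0.2045]
eef_rot: [2.252, 2.19, 0.002]
force: [1.4, 0.5, -0.2]
finger_gap: 1.0
gripper_force: 0.0
time: 2.78
tcp_pos: [0.5351, -0.2484, 0.2042]
eef_rot: [2.787, 1.449, 0.001]
force: [1.3, 0.6, 0.2]
finger_gap: 1.002
gripper_force: 0.0
time: 3.02
tcp_pos: [0.5342, -0.2463, 0.2037]
eef_rot: [-2.784, -1.453, 0.001]
force: [0.3, 0.9, -0.5]
finger_gap: 0.997
gripper_force: 0.0
[ 0.53429579 -0.24549337  0.20378389] -34.7998519887796
wrench_grip 0.8 [323. 169.] ((320.5527648925781, 150.57603454589844), (30.16450309753418, 215.555908203125), 2.12109637260437) [[ 0.5609 -0.2117  0.06  ]] [[0.4944, -0.2705, 0.06], [0.6106, -0.1208, 0.06], [0.6305, -0.1357, 0.06], [0.518, -0.2885, 0.06]]
wrench 0.66 [320. 145.] ((325.3538818359375, 128.9470672607422), (41.996585845947266, 258.4512939453125), 0.7313957214355469) [[ 0.5704 -0.1929  0.06  ]] [[0.4953, -0.2714, 0.06], [0.626, -0.0944, 0.06], [0.6533, -0.1138, 0.06], [0.5288, -0.2954, 0.06]]
```

View pics/w1.png

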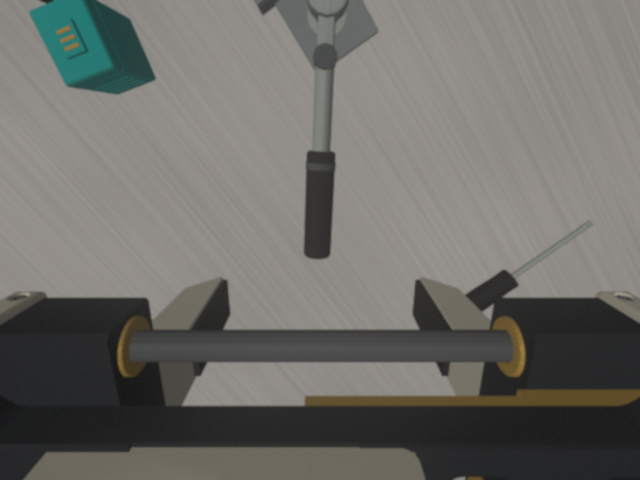

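The picture shows the grip from (320,155) to (317,256) and the hinge at (325,57). The bolt is at the top edge, near (327,3).

```bash
python3 - <<'E'
from h import *
p=cam("wrist")
a=w(p,[[320.5,153],[317.5,256],[324.5,57],[327,3]],.06);print(a.round(4))
h=a[1]-a[0];hd=(a[0]+a[1])/2-a[2];print(np.linalg.norm(h),np.linalg.norm(hd),np.linalg.norm(a[2]-a[3]),np.degrees(np.arctan2(hd[1],hd[0])))
u=hd/np.linalg.norm(hd);g=a[2]+.135*u;print("grip from hinge",g, "bolt",a[2]-.045*u)
E
```

```text
[[ 0.5676 -0.1975  0.06  ]
 [ 0.5088 -0.2769  0.06  ]
 [ 0.6148 -0.1353  0.06  ]
 [ 0.6387 -0.1043  0.06  ]]
0.09879005918909256 0.12751067551805018 0.039115740154295274 -126.95514928533227
grip from hinge [ 0.53367822 -0.24319363  0.06      ] bolt [ 0.64189236 -0.09935449  0.06      ]
```

```bash
python3 -m crank '[[0,0,2.2,0,-0.002,0.05,1],[0,0,0,0,0,0.055,1],[0,0,0,0,0,0.058,1],[0,0,0,0,0,0,-0.6],[0,0,0,0,0,0,-0.6]]'
python3 -m crank '[[0,0,0,0,0,0,-0.6],[0,0,0,0,0,0,-0.6]]'
python3 - <<'E'
from h import *
s,Rt=tool();P=s["tcp_pos"];print(P,s["finger_gap"],s["force"])
def rot(v,d): c,s_=np.cos(d),np.sin(d); return np.array([c*v[0]-s_*v[1],s_*v[0]+c*v[1]])
B=np.array([.6405,-.101]);G=P[:2]-B;print("r",np.linalg.norm(G),np.degrees(np.arctan2(-G[1],-G[0])))
a0=np.arctan2(-G[1],-G[0]);aT=1.1-.5-.029
r=np.linalg.norm(G);H=lambda a,L:-L*np.array([np.cos(a),np.sin(a)])
pts=[B+H(a,r) for a in np.linspace(a0,aT,6)]+[B+H(aT,.045)+H(aT-b,r-.045) for b in (.05,.1,.15,.2)]
yaw=[np.degrees(a)-90 for a in np.linspace(a0,aT,6)]+[np.degrees(aT-b)-90 for b in (.05,.1,.15,.2)]
for i in range(1,len(pts)):
    A=np.radians(yaw[i-1]);Y=np.array([np.cos(A),np.sin(A)]);X=np.array([-Y[1],Y[0]])*-1; X=np.array([-Y[1]*1,Y[0]*1]) if 0 else np.array([-Y[1],Y[0]])
    d=pts[i]-pts[i-1];print(pts[i].round(4),round(yaw[i],1),"turn",round(yaw[i-1]-yaw[i],1),"x",(d@X).round(4),"y",(d@Y).round(4))
E
```

```text
time: 3.85
tcp_pos: [0.5338, -0.246, 0.043]
eef_rot: [2.811, 1.399, 0.002]
force: [0.3, -1.1, 0.6]
finger_gap: 0.834
gripper_force: 0.0
time: 4.1
tcp_pos: [0.5339, -0.246, 0.0428]
eef_rot: [2.811, 1.399, 0.004]
force: [0.2, 0.0, -0.6]
finger_gap: 0.612
gripper_force: 0.0
[ 0.53388372 -0.24596162  0.04281004] 0.6115881909129827 [ 0.15695927  0.03722872 -0.63108009]
r 0.17994694894298616 53.66628489696048
[ 0.5236 -0.2378] -40.5 turn 4.2 x 0.0005 y -0.0131
[ 0.5139 -0.2289] -44.7 turn 4.2 x 0.0005 y -0.0131
[ 0.5049 -0.2193] -48.9 turn 4.2 x 0.0005 y -0.0131
[ 0.4966 -0.2091] -53.1 turn 4.2 x 0.0005 y -0.0131
[ 0.4891 -0.1983] -57.3 turn 4.2 x 0.0005 y -0.0131
[ 0.4856 -0.1925] -60.1 turn 2.9 x 0.0002 y -0.0067
[ 0.4824 -0.1866] -63.0 turn 2.9 x 0.0002 y -0.0067
[ 0.4795 -0.1805] -65.9 turn 2.9 x 0.0002 y -0.0067
[ 0.4769 -0.1742] -68.7 turn 2.9 x 0.0002 y -0.0067
```

```bash
python3 -m crank '[[0,0,0,0,0,0,-0.6],[0,0,0,0,0,0,-0.6],[0,0,0,0,0,0,-0.6],[0,0,0,0,0,0,-0.6]]'
python3 -m crank '[[0,0,4.2,0.0005,-0.013,0,-0.6],[0,0,4.2,0.0005,-0.013,0,-0.6]]'
```

```text
time: 4.6
tcp_pos: [0.5323, -0.2454, 0.0409]
eef_rot: [-2.812, -1.399, 0.001]
force: [-1.7, 0.7, 1.0]
finger_gap: 0.246
gripper_force: 29.0
time: 4.85
tcp_pos: [0.5144, -0.2297, 0.0413]
eef_rot: [2.906, 1.185, 0.002]
force: [4.6, -2.8, -4.9]
finger_gap: 0.248
gripper_force: 28.2
```

```bash
python3 -m crank '[[0,0,4.2,0.0005,-0.013,0,-0.6],[0,0,4.2,0.0005,-0.013,0,-0.6]]'
python3 -m crank '[[0,0,4.2,0.0005,-0.013,0,-0.6],[0,0,0,0,0,0,-0.6]]'
```

```text
time: 5.1
tcp_pos: [0.4972, -0.21, 0.0413]
eef_rot: [2.985, 0.968, 0.002]
force: [3.0, -3.9, -4.6]
finger_gap: 0.247
gripper_force: 28.2
time: 5.35
tcp_pos: [0.4894, -0.1987, 0.0412]
eef_rot: [3.019, 0.862, 0.0]
force: [0.2, -4.1, -2.9]
finger_gap: 0.252
gripper_force: 28.4
```

```bash
python3 -m crank '[[0,0,2.9,0.0002,-0.0067,0,-0.6]]';  python3 -m crank '[[0,0,2.9,0.0002,-0.0067,0,-0.6]]'; python3 -m crank '[[0,0,2.9,0.0002,-0.0067,0,-0.6]]'
```

```text
time: 5.48
tcp_pos: [0.4876, -0.1955, 0.0416]
eef_rot: [3.036, 0.783, 0.004]
force: [5.4, -12.5, -9.7]
finger_gap: 0.249
gripper_force: 27.8
time: 5.6
tcp_pos: [0.4845, -0.19, 0.0416]
eef_rot: [3.054, 0.704, 0.004]
force: [4.1, -12.5, -8.2]
finger_gap: 0.247
gripper_force: 28.0
time: 5.72
tcp_pos: [0.4815, -0.1841, 0.0416]
eef_rot: [3.071, 0.626, 0.003]
force: [3.4, -13.7, -7.9]
finger_gap: 0.249
gripper_force: 28.1
```

```bash
python3 -m crank '[[0,0,2.9,0.0002,-0.0067,0,-0.6],[0,0,0,0,0,0,-0.6]]'; python3 - <<'E'
from h import *
p=cam("wrist");save(p,"w2")
E
```

```text
time: 5.98
tcp_pos: [0.4786, -0.1776, 0.0416]
eef_rot: [3.087, 0.549, 0.003]
force: [1.5, -11.9, -5.5]
finger_gap: 0.247
gripper_force: 27.8
```

View pics/w2.png

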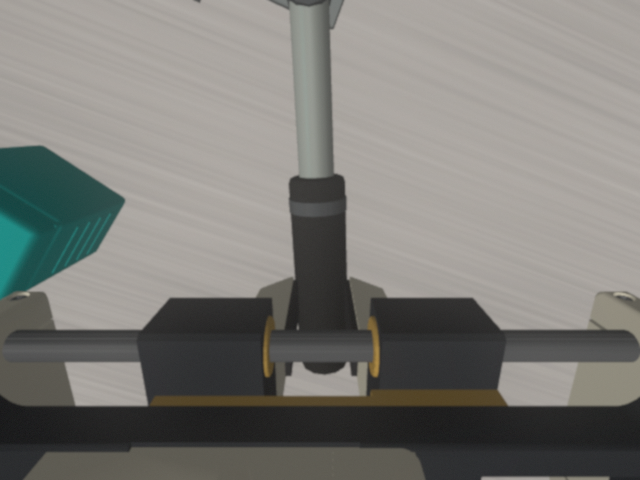

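The grip is held between the pads. The steel shaft runs from (310,8) to (316,178).

```bash
python3 - <<'E'
from h import *
p=cam("wrist")
a=w(p,[[310.5,10],[316.5,175],[318,213]],.06);d=a[0]-a[2];print(a.round(4));aw=np.arctan2(d[1],d[0]);print("total q+b",1.1-(aw+.029))
u=d/np.linalg.norm(d);print("hinge dist est",np.linalg.norm(a[0]-bot.state()["tcp_pos"]*[1,1,0]-[0,0,.06]))
E
```

```text
[[ 0.5953 -0.1304  0.06  ]
 [ 0.5342 -0.1552  0.06  ]
 [ 0.5177 -0.162   0.06  ]]
total q+b 0.6850949218886786
hinge dist est 0.12592852186592238
```

```bash
python3 -m crank '[[0,0,-2.9,-0.0002,0.0067,0,-0.6],[0,0,-2.9,-0.0002,0.0067,0,-0.6],[0,0,-2.9,-0.0002,0.0067,0,-0.6],[0,0,0,0,0,0,-0.6]]'; python3 -m crank '[[0,0,0,0,0,0,0.5],[0,0,0,0,0,0,0.5],[0,0,0,0,0,-0.03,0.5],[0,0,0,0,0,-0.055,1],[0,0,0,0,0,-0.055,1]]'
python3 - <<'E'
from h import *
p=cam("top");save(p,"t2",(330,190,450,290),4)
plan([.52,.05,.23],-1.7,grip=1)
E
```

```text
time: 6.58
tcp_pos: [0.4877, -0.1959, 0.0418]
eef_rot: [3.035, 0.785, 0.006]
force: [7.7, -8.8, -8.7]
finger_gap: 0.248
gripper_force: 27.3
time: 7.2
tcp_pos: [0.4842, -0.1921, 0.1822]
eef_rot: [-3.041, -0.787, 0.002]
force: [1.4, 1.0, 0.0]
finger_gap: 0.741
gripper_force: 0.0
from [ 0.487  -0.1945  0.1885] -61.08 d [0.033  0.2445 0.0415] dyaw 59.38 tilt [ 0.006 -0.001 -1.   ]
[[0,0,-9.9,0.0245,-0.033,-0.0069,1],[0,0,-9.9,0.0298,-0.0283,-0.0069,1],[0,0,-9.9,0.0343,-0.0228,-0.0069,1],[0,0,-9.9,0.0377,-0.0165,-0.0069,1],[0,0,-9.9,0.0399,-0.0098,-0.0069,1]]
[[0,0,-9.9,0.041,-0.0028,-0.0069,1]]
```

View pics/t2.png

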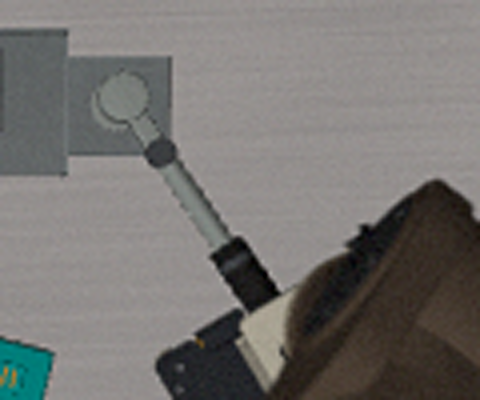

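The handle is straight again: bolt (123,97), hinge (160,152), grip (247,270). Now a look at the rack from close by.

```bash
python3 -m crank '[[0,0,-9.9,0.0245,0.01,-0.02,1],[0,0,-9.9,0.0298,0.01,-0.02,1],[0,0,-9.9,0.0343,0.01,-0.02,1],[0,0,-9.9,0.0377,0.015,0,1],[0,0,-9.9,0.02,0.03,0,1]]'
python3 -m crank '[[0,0,-9.9,0.01,0.03,0,1],[0,0,0,0,0,0,1]]'
python3 - <<'E'
from h import *
p=cam("wrist");save(p,"w3");plan([.6,-.02,.25],-1.7)
E
```

```text
time: 7.88
tcp_pos: [0.6394, -0.1244, 0.2409]
eef_rot: [-2.423, -1.997, -0.001]
force: [0.2, -0.1, -0.3]
finger_gap: 0.996
gripper_force: 0.0
time: 8.12
tcp_pos: [0.6709, -0.1222, 0.2397]
eef_rot: [-2.248, -2.193, 0.001]
force: [-0.6, -0.0, -0.5]
finger_gap: 0.996
gripper_force: 0.0
from [ 0.6696 -0.1231  0.2401] -1.65 d [-0.0696  0.1031  0.0099] dyaw -0.05 tilt [-0.002  0.    -1.   ]
[[0,0,0.0,0.0337,-0.0242,-0.0033,1],[0,0,0.0,0.0337,-0.0242,-0.0033,1],[0,0,0.0,0.0337,-0.0242,-0.0033,1]]
```

View pics/w3.png

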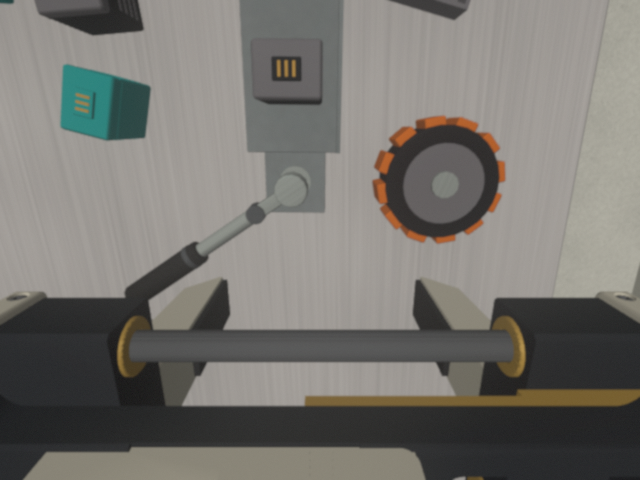

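View w3: pack_first's top face spans (251,39) to (321,97), the wrench is straight, and the board's right edge is at row 152. Next I move over the rack and the first pack and measure automatically.

```bash
cat >> h.py <<'E'
def tops(p,z,near=None,tol=.05):
    out=[]
    for d in bot.trace(p,"pack_a"):
        reg=d["region"]; c=p["color"].astype(float); v=c.mean(2); sat=c.max(2)-c.min(2)
        if np.median(sat[reg])>40: continue
        hi=np.percentile(v[reg],80); reg=cv2.dilate(reg.astype(np.uint8),np.ones((5,5)))>0
        m=((v>.72*hi)&(v<1.25*hi)&(sat<25)&reg).astype(np.uint8)
        m=cv2.morphologyEx(m,cv2.MORPH_OPEN,np.ones((3,3)))
        cs=cv2.findContours(m,cv2.RETR_EXTERNAL,cv2.CHAIN_APPROX_NONE)[0]
        if not cs: continue
        k=cv2.convexHull(max(cs,key=cv2.contourArea))[:,0]
        W=w(p,k,z); r=cv2.minAreaRect((W[:,:2]*1000).astype(np.float32))
        (cx,cy),(a,b),th=r
        if b>a: a,b,th=b,a,th+90
        cen=np.array([cx,cy])/1000
        if near is not None and np.linalg.norm(cen-near)>tol: continue
        out.append((cen.round(4),round(a,1),round(b,1),round((th+90)%180-90,2),round(d["conf"],2),cv2.boundingRect(k)))
    return out
E
python3 -m crank '[[0,0,0,0.04,-0.028,-0.005,1],[0,0,0,0.04,-0.028,-0.005,1],[0,0,0,0.035,-0.028,0,1],[0,0,0,0,0,0,1]]'
python3 - <<'E'
from h import *
p=cam("wrist");save(p,"w4");s,Rt=tool();print(s["tcp_pos"])
for z in (.11,.08): print(z,*tops(p,z),sep="\n")
E
```

```text
time: 8.68
tcp_pos: [0.5865, -0.0026, 0.2511]
eef_rot: [-2.247, -2.191, -0.001]
force: [0.4, 0.3, -0.0]
finger_gap: 0.998
gripper_force: 0.0
[ 0.58760076 -0.00484615  0.25132656]
0.11
(array([0.4732, 0.0792]), 51.6, 41.5, 3.13, 0.93, (156, 102, 65, 53))
(array([0.4732, 0.169 ]), 56.8, 15.4, -1.5, 0.68, (137, 0, 72, 23))
0.08
(array([0.4624, 0.0793]), 56.5, 45.3, 3.13, 0.93, (156, 102, 65, 53))
(array([0.4624, 0.1775]), 62.1, 16.8, -1.5, 0.68, (137, 0, 72, 23))
```

View pics/w4.png

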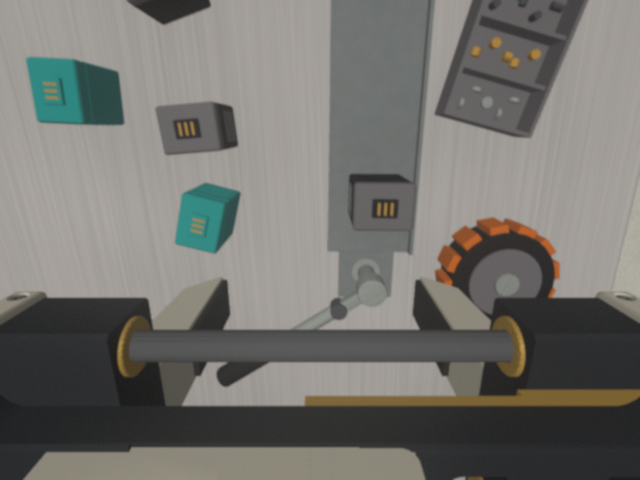

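w4 shows pack_first's top face at about (351..415, 180..230), the first loose pack at (188,128) and the board's front edge at column 330. The turquoise packs sit clear of the grasp. Next I measure pack_first and the board edge.

```bash
python3 - <<'E'
from h import *
p=cam("wrist")
print([(round(d["conf"],2),d["pixel"]) for d in bot.trace(p,"pack_first")])
g=cv2.cvtColor(p["color"],cv2.COLOR_RGB2GRAY).astype(int)
for r in (190,200,222): print(r,g[r,340:425].tolist())
for c in (360,372,405): print(c,g[165:245,c].tolist())
def edge(r):  # front edge of board
    l=cv2.GaussianBlur(g[r-3:r+4,315:345].mean(0).astype(np.float32)[None],(3,1),0)[0]; return 315.5+np.argmin(np.diff(l))
e=np.array([[edge(r),r] for r in range(20,245,15)]);E=w(p,e,.03);f=np.polyfit(E[:,1],E[:,0],1);print("front edge",e[:,0].tolist(),f,np.polyval(f,.1), np.degrees(np.arctan(f[0])))
E
```

```text
[(0.9, [378.6, 193.0])]
190 [113, 112, 113, 112, 110, 100, 91, 87, 74, 62, 69, 85, 95, 99, 101, 102, 103, 101, 100, 102, 101, 101, 102, 102, 102, 101, 102, 101, 102, 101, 102, 101, 100, 100, 100, 101, 100, 100, 101, 100, 101, 100, 101, 100, 100, 101, 101, 102, 101, 100, 101, 101, 101, 100, 101, 100, 100, 101, 101, 101, 100, 102, 100, 100, 99, 99, 100, 101, 101, 100, 96, 91, 96, 107, 121, 141, 156, 160, 161, 161, 158, 158, 158, 159, 159]
200 [114, 113, 114, 114, 110, 100, 90, 87, 73, 60, 73, 89, 98, 99, 102, 102, 102, 101, 101, 101, 101, 101, 101, 102, 102, 102, 101, 100, 89, 71, 54, 50, 48, 59, 87, 117, 124, 102, 68, 53, 71, 107, 124, 113, 83, 57, 61, 91, 118, 125, 102, 68, 48, 49, 61, 84, 97, 100, 99, 101, 101, 100, 100, 100, 101, 101, 100, 101, 100, 98, 91, 91, 103, 115, 137, 152, 159, 161, 161, 159, 159, 159, 158, 159, 159]
222 [116, 116, 116, 116, 116, 115, 114, 113, 113, 106, 97, 95, 94, 97, 98, 98, 97, 97, 98, 97, 96, 98, 98, 96, 97, 97, 97, 96, 97, 97, 98, 98, 99, 98, 97, 99, 98, 97, 98, 98, 98, 97, 97, 98, 97, 98, 99, 98, 98, 98, 96, 98, 98, 98, 98, 98, 98, 99, 99, 98, 98, 99
[... 727 characters left out ...]
, 101, 100, 100, 99, 99, 99, 91, 91, 102, 110, 112, 113, 111, 112, 112, 110, 112, 111, 112, 112, 112, 112, 111, 112, 112, 111, 111, 111]
405 [112, 111, 111, 110, 113, 111, 110, 108, 98, 77, 65, 74, 88, 97, 101, 102, 100, 101, 101, 101, 100, 100, 101, 101, 101, 99, 101, 101, 101, 101, 100, 101, 100, 100, 101, 101, 101, 100, 101, 101, 101, 100, 101, 101, 100, 100, 100, 100, 101, 100, 101, 101, 99, 100, 101, 99, 100, 98, 94, 90, 98, 106, 108, 108, 107, 107, 105, 105, 103, 103, 104, 102, 101, 98, 98, 97, 98, 97, 95, 95]
front edge [325.5, 325.5, 325.5, 326.5, 326.5, 326.5, 325.5, 325.5, 325.5, 325.5, 325.5, 325.5, 325.5, 325.5, 325.5] [0.02884123 0.59492517] 0.5978092938476606 1.6520229809652958
```

```bash
python3 - <<'E'
from h import *
p=cam("wrist")
a=w(p,[[350.4,200.2],[410.4,200.2],[380.4,176.8],[380.4,223.7],[380.4,200.2]],.11);print(a.round(4),np.linalg.norm(a[1]-a[0]),np.linalg.norm(a[3]-a[2]))
C=a[4][:2]; yv=np.array([np.sin(np.radians(1.65)),np.cos(np.radians(1.65))])
for i in (1,2,3): print("slot",i,(C+yv*.051*i).round(4))
print(*tops(p,.08),sep="\n")
plan([.4624,.0793,.15],3.1)
E
```

```text
[[ 0.6174  0.0065  0.11  ]
 [ 0.673   0.0047  0.11  ]
 [ 0.6448  0.0272  0.11  ]
 [ 0.6456 -0.017   0.11  ]
 [ 0.6452  0.0056  0.11  ]] 0.0556141303958038 0.04423246560382269
slot 1 [0.6467 0.0566]
slot 2 [0.6481 0.1076]
slot 3 [0.6496 0.1585]
(array([0.4617, 0.0798]), 55.9, 45.4, 3.13, 0.82, (150, 95, 66, 55))
(array([0.4614, 0.1748]), 57.1, 12.1, -1.77, 0.65, (133, 0, 67, 17))
from [ 0.5892 -0.0073  0.2509] -1.73 d [-0.1268  0.0866 -0.1009] dyaw 4.83 tilt [-0.    -0.001 -1.   ]
[[0,0,-1.2,0.0207,-0.0323,0.0252,1],[0,0,-1.2,0.0214,-0.0319,0.0252,1],[0,0,-1.2,0.022,-0.0314,0.0252,1],[0,0,-1.2,0.0227,-0.031,0.0252,1]]
```

```bash
sed -i 's/def tops(p,z,near=None,tol=.05):/def tops(p,z,near=None,tol=.05,q="pack_a",dil=5):/; s/bot.trace(p,"pack_a")/bot.trace(p,q)/; s/np.ones((5,5)))>0/np.ones((dil,dil)))>0/' h.py
python3 - <<'E'
from h import *
for i in range(2):
    p=cam("wrist");print(bot.state()["tcp_pos"].round(4))
    for dl in (1,3): print(*tops(p,.11,[.645,.005],q="pack_first",dil=dl))
    if i==0: print(*tops(p,.08,[.46,.08]))
E
```

```text
[ 0.5892 -0.007   0.2509]
(array([0.6448, 0.0066]), 56.7, 45.1, -1.76, 0.59, (349, 175, 64, 49))
(array([0.6444, 0.0066]), 59.6, 47.0, -1.76, 0.59, (347, 174, 67, 51))
(array([0.4619, 0.0798]), 56.4, 45.4, 2.84, 0.85, (150, 96, 66, 54))
[ 0.5891 -0.0063  0.2509]
(array([0.6442, 0.0062]), 57.7, 44.3, -1.68, 0.69, (348, 177, 64, 48))
(array([0.6443, 0.0066]), 59.6, 47.0, -1.68, 0.69, (347, 175, 67, 51))
```

```bash
python3 -m crank '[[0,0,-1.2,0.0207,-0.0323,0.02,1],[0,0,-1.2,0.0214,-0.0319,0.02,1],[0,0,-1.2,0.022,-0.0314,0.03,1],[0,0,-1.2,0.0227,-0.031,0.03,1],[0,0,0,0,0,0,1]]'
python3 - <<'E'
from h import *
p=cam("wrist");print(*tops(p,.08,[.46,.08]))
plan([.462,.0797,.036],3)
E
```

```text
time: 10.0
tcp_pos: [0.4582, 0.0819, 0.1492]
eef_rot: [-2.152, -2.284, 0.006]
force: [1.4, 0.1, 0.6]
finger_gap: 0.999
gripper_force: 0.0
(array([0.4601, 0.083 ]), 56.8, 46.1, 3.45, 0.82, (285, 208, 78, 60))
from [0.4626 0.0805 0.1514] 3.22 d [-0.0006 -0.0008 -0.1154] dyaw -0.22 tilt [ 0.001  0.    -1.   ]
[[0,0,0.1,-0.0004,-0.0003,0.0577,1],[0,0,0.1,-0.0004,-0.0003,0.0577,1]]
```

```bash
python3 -m crank '[[0,0,0,0,0,0.057,1],[0,0,0,0.001,0,0.057,1],[0,0,0,0,0,0,-0.3],[0,0,0,0,0,0,-0.3],[0,0,0,0,0,0,-0.3]]'
python3 -m crank '[[0,0,0,0,0,0,-0.3],[0,0,0,0,0,0,-0.3],[0,0,0,0,0,0,-0.3]]'
python3 - <<'E'
from h import *
p=cam("wrist");save(p,"w5");s=bot.state();print(s["tcp_pos"],s["finger_gap"],s["gripper_force"])
E
```

```text
time: 10.72
tcp_pos: [0.4639, 0.0818, 0.0393]
eef_rot: [2.158, 2.281, 0.006]
force: [-4.2, 0.3, 2.2]
finger_gap: 0.724
gripper_force: 1.9
time: 11.1
tcp_pos: [0.4623, 0.0818, 0.0385]
eef_rot: [-2.158, -2.283, -0.003]
force: [-4.8, -0.6, 13.9]
finger_gap: 0.627
gripper_force: 30.0
[0.46228139 0.08180747 0.03848377] 0.6271754568418642 29.998788870871067
```

View pics/w5.png

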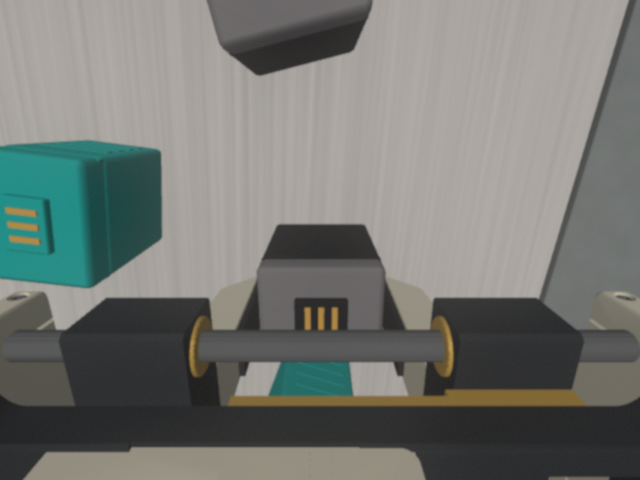

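Held: the pack's top edge on the +x tool side is at row 264, between columns 259 and 381, and the pads are square on it.

```bash
cat >> h.py <<'E'
def held(p,row,ztop):
    # offset of held pack centre along tool x from TCP, from its +x top edge row
    s,Rt=tool(); e=w(p,[[320,row]],ztop)[0]; return float((e-s["tcp_pos"])@Rt[:,0]-.023)
E
python3 - <<'E'
from h import *
p=cam("wrist")
g=cv2.cvtColor(p["color"],cv2.COLOR_RGB2GRAY).astype(int)
print(g[255:275,285:355].mean(1).round(0).tolist())
print([round(held(p,r,.08),4) for r in (262,264,266)])
off=held(p,263.5,.08)
T=np.array([.646,.0575]); yv=np.array([.0293,.9996]); T=T-off*yv; print("target tcp",T)
plan([.462,.08,.10],3.1,n=1,grip=-.3); plan([T[0],T[1],.12],-1.7,grip=-.3)
E
```

```text
[46.0, 47.0, 47.0, 54.0, 70.0, 81.0, 84.0, 85.0, 86.0, 87.0, 89.0, 93.0, 98.0, 103.0, 106.0, 107.0, 106.0, 105.0, 104.0, 104.0]
[0.0029, 0.002, 0.001]
target tcp [0.64593583 0.0553109 ]
from [0.4623 0.0818 0.0385] 3.21 d [-0.0003 -0.0018  0.0615] dyaw -0.11 tilt [ 0.001  0.001 -1.   ]
[[0,0,0.1,-0.0018,-0.0004,-0.0615,-0.3]]
from [0.4623 0.0818 0.0385] 3.21 d [ 0.1837 -0.0265  0.0815] dyaw -4.91 tilt [ 0.001  0.001 -1.   ]
[[0,0,1.2,-0.0092,0.0455,-0.0204,-0.3],[0,0,1.2,-0.0082,0.0457,-0.0204,-0.3],[0,0,1.2,-0.0072,0.0458,-0.0204,-0.3],[0,0,1.2,-0.0063,0.046,-0.0204,-0.3]]
```

```bash
python3 -m crank '[[0,0,0,0,0,-0.058,-0.3],[0,0,1.2,-0.009,0.0455,-0.012,-0.3],[0,0,1.2,-0.008,0.0457,-0.012,-0.3],[0,0,1.2,-0.007,0.0458,0,-0.3],[0,0,1.2,-0.006,0.046,0,-0.3]]'
python3 -m crank '[[0,0,0,0,0,0,-0.3],[0,0,0,0,0,0,-0.3]]'
python3 - <<'E'
from h import *
plan([.646,.0550,.076],-1.7,grip=-.3)
E
```

```text
time: 11.82
tcp_pos: [0.6473, 0.0562, 0.1199]
eef_rot: [2.252, 2.19, 0.002]
force: [1.2, 0.6, -3.2]
finger_gap: 0.626
gripper_force: 30.0
time: 12.08
tcp_pos: [0.645, 0.056, 0.1189]
eef_rot: [-2.252, -2.19, 0.001]
force: [-0.5, 0.2, -3.7]
finger_gap: 0.632
gripper_force: 30.0
from [0.645  0.056  0.1189] -1.6 d [ 0.001  -0.001  -0.0429] dyaw -0.1 tilt [-0.001 -0.    -1.   ]
[[0,0,0.1,-0.0009,0.001,0.0429,-0.3]]
```

```bash
python3 -m crank '[[0,0,0.1,-0.001,0.001,0.043,-0.3],[0,0,0,0,0,0.004,-0.3],[0,0,0,0,0,0,-0.3]]'
python3 -m crank '[[0,0,0,0,0,0.002,-0.3],[0,0,0,0,0,0,-0.3]]'
```

```text
time: 12.45
tcp_pos: [0.6463, 0.0552, 0.0728]
eef_rot: [-2.254, -2.188, 0.0]
force: [-0.1, -0.3, -2.8]
finger_gap: 0.628
gripper_force: 30.0
time: 12.7
tcp_pos: [0.6472, 0.055, 0.071]
eef_rot: [2.254, 2.188, 0.002]
force: [-0.5, -0.3, -5.0]
finger_gap: 0.629
gripper_force: 30.0
```

```bash
python3 -m crank '[[0,0,0,0,-0.0007,0.002,-0.3],[0,0,0,0,0,0,-0.3]]'
python3 -m crank '[[0,0,0,0,0,0.001,-0.3],[0,0,0,0,0,0,-0.3]]'
```

```text
time: 12.95
tcp_pos: [0.6465, 0.055, 0.0686]
eef_rot: [2.254, 2.188, 0.002]
force: [-0.4, 0.1, 1.6]
finger_gap: 0.624
gripper_force: 30.0
time: 13.2
tcp_pos: [0.6465, 0.0549, 0.0686]
eef_rot: [2.254, 2.188, 0.002]
force: [-5.3, 0.5, 11.6]
finger_gap: 0.627
gripper_force: 30.0
```

```bash
python3 -m crank '[[0,0,0,0,0,0,0.8],[0,0,0,0,0,0,0.8],[0,0,0,0,0,-0.055,1],[0,0,0,0,0,-0.06,1],[0,0,0,-0.05,-0.03,-0.055,1]]'
python3 -m crank '[[0,0,0,0,0,0,1],[0,0,0,0,0,0,1],[0,0,0,0,0,0,1]]'
python3 - <<'E'
from h import *
p=cam("wrist");save(p,"w6");print(bot.state()["tcp_pos"])
for dl in (1,3): print(*tops(p,.11,[.645,.035],q="pack_first",dil=dl),sep="\n")
print(*tops(p,.08),sep="\n")
E
```

```text
time: 13.82
tcp_pos: [0.6232, 0.0198, 0.227]
eef_rot: [2.247, 2.194, 0.004]
force: [0.7, -0.9, 0.8]
finger_gap: 1.001
gripper_force: 0.0
time: 14.2
tcp_pos: [0.6211, 0.0179, 0.2234]
eef_rot: [-2.251, -2.189, 0.002]
force: [0.2, -0.0, 0.8]
finger_gap: 1.0
gripper_force: 0.0
[0.62112466 0.01779892 0.22342645]
(array([0.6456, 0.0066]), 57.9, 45.8, -1.88, 0.8, (316, 210, 68, 51))
(array([0.6456, 0.007 ]), 59.9, 48.4, -1.61, 0.8, (315, 208, 70, 54))
(array([0.4512, 0.1928]), 53.5, 7.3, 16.19, 0.69, (72, 0, 63, 24))
(array([0.6482, 0.0536]), 66.6, 55.9, -2.54, 0.63, (313, 145, 73, 63))
```

View pics/w6.png

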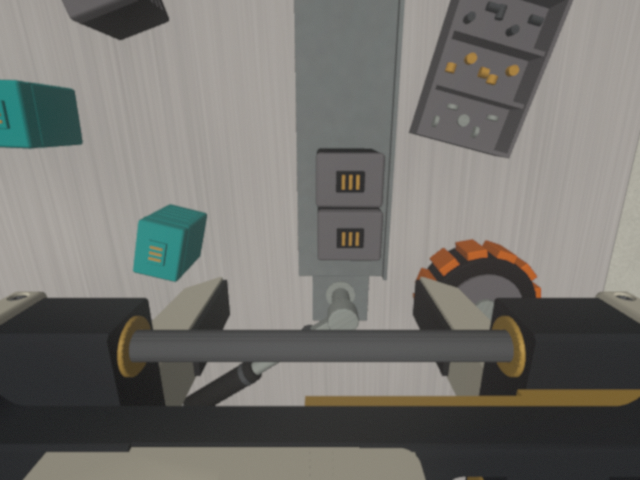

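w6 shows the placed pack (cols 317-383, rows 150-205) aligned with pack_first (rows 209-260). Next I measure the gap from pixel profiles.

```bash
python3 - <<'E'
from h import *
p=cam("wrist");print(bot.state()["tcp_pos"])
g=cv2.cvtColor(p["color"],cv2.COLOR_RGB2GRAY).astype(int)
for c in (326,374): print(c,g[140:275,c].tolist())
for r in (165,190,225,248): print(r,"L",g[r,306:326].tolist(),"R",g[r,372:396].tolist())
E
```

```text
[0.62137878 0.01702067 0.22419868]
326 [113, 114, 113, 113, 113, 112, 108, 87, 58, 49, 52, 70, 88, 99, 104, 103, 103, 104, 104, 104, 103, 103, 104, 103, 103, 103, 103, 103, 103, 102, 102, 102, 103, 103, 103, 101, 102, 102, 102, 103, 103, 103, 101, 102, 101, 101, 102, 101, 102, 102, 101, 101, 103, 100, 102, 102, 101, 99, 100, 100, 100, 100, 100, 97, 87, 74, 58, 55, 70, 81, 90, 98, 102, 103, 102, 102, 101, 102, 100, 102, 101, 103, 102, 102, 102, 102, 102, 102, 101, 101, 102, 102, 102, 101, 101, 101, 101, 102, 101, 101, 102, 101, 101, 101, 102, 100, 102, 102, 101, 101, 100, 101, 101, 101, 101, 101, 99, 96, 94, 102, 112, 114, 112, 113, 114, 112, 114, 113, 114, 114, 115, 114, 114, 113, 111]
374 [112, 112, 112, 111, 112, 112, 112, 110, 103, 81, 60, 65, 84, 98, 102, 101, 102, 101, 103, 102, 101, 101, 101, 101, 102, 102, 101, 101, 101, 102, 102, 101, 102, 101, 100, 101, 100, 101, 101, 101, 100, 102, 102, 100, 101, 101, 101, 101, 99, 100, 101, 101, 100, 100, 101, 100, 100, 101, 101, 99, 102, 101, 100, 98, 92, 79, 63, 56, 68, 82, 89, 97, 101, 101, 101, 100, 100, 100, 101, 101, 100, 101, 101, 1
[... 438 characters left out ...]
, 94, 106, 113, 119, 133, 147, 155]
190 L [114, 114, 113, 113, 114, 112, 114, 114, 109, 100, 98, 99, 101, 101, 102, 102, 102, 101, 101, 102] R [101, 102, 101, 101, 102, 101, 101, 101, 96, 88, 89, 99, 109, 109, 97, 91, 103, 112, 116, 125, 144, 155, 158, 161]
225 L [114, 114, 114, 112, 113, 113, 113, 114, 114, 112, 104, 97, 98, 99, 101, 101, 102, 102, 101, 101] R [101, 100, 100, 101, 101, 102, 100, 99, 89, 87, 98, 105, 96, 92, 102, 111, 116, 131, 151, 159, 160, 160, 162, 163]
248 L [115, 116, 116, 115, 115, 116, 117, 116, 117, 114, 106, 98, 97, 100, 101, 102, 101, 101, 102, 101] R [100, 100, 100, 101, 100, 101, 96, 90, 88, 98, 102, 94, 93, 104, 111, 120, 142, 158, 162, 158, 159, 160, 161, 162]
```

```bash
python3 - <<'E'
from h import *
p=cam("wrist")
a=w(p,[[326,r] for r in (151.2,204.8,208.6,258.7)],.11)[:,1]*1000;print(a.round(1),"spacing up",a[0]-a[2],"low",a[1]-a[3])
b=w(p,[[316,165],[316,190],[317,225],[317,248]],.11)[:,:2];print(b.round(4))
b=b-b[:,1:]*.0293;print("front x offset",b[:,0].round(4))
b=w(p,[[382.5,165],[381,190],[380,225],[378.5,248]],.11)[:,:2];b=b-b[:,1:]*.0293;print("back",b[:,0].round(4))
plan([.446,.18,.2],17)
E
```

```text
[ 77.9  33.4  30.1 -15.8] spacing up 47.839193890736695 low 49.145810596419786
[[ 0.6191  0.0671]
 [ 0.6184  0.0463]
 [ 0.6183  0.0157]
 [ 0.6176 -0.0054]]
front x offset [0.6172 0.6171 0.6178 0.6177]
back [0.672  0.6718 0.6725 0.6722]
from [0.6215 0.0169 0.2244] -1.68 d [-0.1755  0.1631 -0.0244] dyaw 18.68 tilt [-0.001 -0.    -1.   ]
[[0,0,-3.7,0.0316,-0.036,0.0049,1],[0,0,-3.7,0.0339,-0.0339,0.0049,1],[0,0,-3.7,0.036,-0.0316,0.0049,1],[0,0,-3.7,0.038,-0.0292,0.0049,1],[0,0,-3.7,0.0398,-0.0267,0.0049,1]]
```

The gap is about 2.5 mm, which is too tight, so I regrip the pack and shift it left by 2.5 mm.

```bash
python3 -m crank '[[0,0,0,0.0388,0.0238,0.02,1],[0,0,0,0,0,0.06,1],[0,0,0,0,0,0.055,1],[0,0,0,0,0,0.016,-0.3],[0,0,0,0,0,0,-0.3]]'
python3 -m crank '[[0,0,0,0,0,0,-0.3],[0,0,0,0,0,0,-0.3],[0,0,0,0,0,0,-0.3],[0,0,0,0,0,0,-0.3]]'
```

```text
time: 15.12
tcp_pos: [0.6465, 0.0545, 0.074]
eef_rot: [-2.254, -2.188, 0.001]
force: [0.3, 0.2, 0.3]
finger_gap: 0.829
gripper_force: 0.0
time: 15.62
tcp_pos: [0.6475, 0.0547, 0.076]
eef_rot: [2.253, 2.187, 0.004]
force: [-2.7, -0.2, 8.0]
finger_gap: 0.628
gripper_force: 30.0
```

```bash
python3 -m crank '[[0,0,0,0.0025,-0.001,-0.004,-0.3],[0,0,0,0,0,0,-0.3],[0,0,0,0,0,0,-0.3]]'
python3 -m crank '[[0,0,0,0,0,0.004,-0.3],[0,0,0,0,0,0,-0.3],[0,0,0,0,0,0,-0.3]]'
```

```text
time: 16.0
tcp_pos: [0.6453, 0.0574, 0.0777]
eef_rot: [-2.254, -2.188, 0.0]
force: [0.2, -0.0, -4.6]
finger_gap: 0.624
gripper_force: 30.0
time: 16.38
tcp_pos: [0.6448, 0.0573, 0.0753]
eef_rot: [-2.253, -2.187, -0.0]
force: [-9.5, 0.5, 15.5]
finger_gap: 0.629
gripper_force: 30.0
```

```bash
cat >> h.py <<'E'
def edges(p,c,r0,r1):
    g=cv2.cvtColor(p["color"],cv2.COLOR_RGB2GRAY).astype(int); print(c,r0,g[r0:r1,c].tolist())
E
python3 -m crank '[[0,0,0,0,0,-0.0005,0.8],[0,0,0,0,0,0,0.8],[0,0,0,0,0,-0.055,1],[0,0,0,0,0,-0.06,1],[0,0,0,-0.05,-0.03,-0.035,1]]'
python3 -m crank '[[0,0,0,0,0,0,1],[0,0,0,0,0,0,1],[0,0,0,0,0,0,1]]'
python3 - <<'E'
from h import *
p=cam("wrist");save(p,"w7");print(bot.state()["tcp_pos"])
edges(p,326,130,275);edges(p,372,130,275)
g=cv2.cvtColor(p["color"],cv2.COLOR_RGB2GRAY).astype(int)
for r in (165,190,225,248): print(r,"L",g[r,304:326].tolist(),"R",g[r,366:396].tolist())
E
```

```text
time: 17.0
tcp_pos: [0.6193, 0.0156, 0.2241]
eef_rot: [2.245, 2.194, 0.006]
force: [0.5, -0.5, -0.2]
finger_gap: 1.0
gripper_force: 0.0
time: 17.38
tcp_pos: [0.6165, 0.0134, 0.2204]
eef_rot: [-2.252, -2.189, 0.002]
force: [0.4, -0.2, -0.2]
finger_gap: 1.0
gripper_force: 0.0
[0.6164644  0.0132796  0.22038398]
326 130 [115, 115, 116, 114, 114, 113, 114, 113, 113, 110, 100, 79, 55, 57, 78, 95, 103, 104, 104, 105, 104, 105, 104, 104, 105, 105, 103, 103, 103, 103, 104, 104, 104, 103, 103, 103, 103, 104, 103, 103, 102, 104, 102, 103, 104, 103, 101, 103, 102, 102, 102, 101, 101, 102, 102, 101, 102, 102, 101, 102, 101, 100, 101, 101, 101, 101, 100, 93, 81, 68, 54, 46, 45, 49, 58, 74, 85, 93, 99, 102, 103, 102, 103, 102, 102, 102, 102, 102, 101, 103, 102, 102, 101, 103, 102, 102, 103, 102, 102, 102, 102, 103, 101, 102, 102, 100, 102, 101, 101, 99, 101, 102, 101, 101, 101, 101, 100, 100, 102, 101, 101, 100, 100, 101, 98, 93, 91, 102, 110, 113, 113, 113, 114, 113, 115, 115, 115, 116, 115, 115, 116, 115, 117, 115, 113]
372 130 [113, 112, 112, 114, 114, 114, 113, 112, 113, 110, 100, 77, 52, 56, 7
[... 959 characters left out ...]
11, 101, 96, 97, 99, 99, 101, 101, 102] R [100, 101, 102, 100, 100, 100, 101, 100, 101, 101, 101, 101, 101, 102, 101, 101, 102, 100, 94, 88, 89, 100, 110, 111, 109, 99, 90, 97, 109, 115]
225 L [116, 116, 115, 114, 114, 114, 115, 115, 116, 113, 113, 114, 113, 114, 115, 114, 113, 106, 96, 96, 100, 101] R [48, 50, 54, 69, 87, 97, 100, 101, 101, 101, 100, 101, 100, 101, 101, 100, 100, 101, 100, 99, 93, 88, 95, 94, 88, 98, 110, 113, 126, 146]
248 L [115, 115, 116, 117, 115, 117, 116, 116, 115, 115, 115, 116, 115, 116, 116, 115, 114, 108, 99, 96, 100, 100] R [100, 101, 100, 100, 100, 100, 99, 101, 100, 101, 101, 101, 101, 100, 99, 101, 101, 99, 95, 89, 85, 88, 87, 92, 103, 111, 120, 141, 157, 160]
```

```bash
python3 - <<'E'
from h import *
p=cam("wrist");print(bot.state()["tcp_pos"])
a=w(p,[[326,r] for r in (144.2,198.7,205.3,256.5)],.11)[:,1]*1000;print(a.round(1),"spacing",a[0]-a[2],a[1]-a[3])
b=w(p,[[318,165],[318,190],[321.2,225],[321.4,248]],.11)[:,:2];b=b-b[:,1:]*.0293;print("front",b[:,0].round(4))
b=w(p,[[386.5,165],[385.3,190],[386.3,225],[385,248]],.11)[:,:2];b=b-b[:,1:]*.0293;print("back",b[:,0].round(4))
E
```

```text
[0.6164812  0.01311024 0.22049501]
[ 79.9  35.7  30.1 -15.9] spacing 49.83239539331689 51.641076449604974
front [0.6139 0.6139 0.6166 0.6168]
back [0.6697 0.6698 0.6724 0.6724]
```

The gap is now about 4.8 mm, but the pack sits 2.6 mm too far forward. I correct that.

```bash
python3 - <<'E'
from h import *
plan([.6455,.0573,.074],-1.7,n=4)
E
python3 -m crank '[[0,0,0,0.0433,0.0303,0.02,1],[0,0,0,0,0,0.06,1],[0,0,0,0,0,0.055,1],[0,0,0,0,0,0.012,-0.3],[0,0,0,0,0,0,-0.3]]'
python3 -m crank '[[0,0,0,0,0,0,-0.3],[0,0,0,0,0,0,-0.3],[0,0,0,0,0,0,-0.3],[0,0,0,0,0,0,-0.3]]'
python3 -m crank '[[0,0,0,0,0.0018,-0.004,-0.3],[0,0,0,0,0,0,-0.3],[0,0,0,0,0,0,-0.3],[0,0,0,0,0,0,-0.3]]'
```

```text
from [0.6165 0.0131 0.2205] -1.62 d [ 0.029   0.0442 -0.1465] dyaw -0.08 tilt [-0.002 -0.    -1.   ]
[[0,0,0.0,0.0112,0.0069,0.0366,1],[0,0,0.0,0.0113,0.0069,0.0366,1],[0,0,0.0,0.0113,0.0069,0.0366,1],[0,0,0.0,0.0113,0.0069,0.0366,1]]
time: 18.1
tcp_pos: [0.6484, 0.0544, 0.0748]
eef_rot: [-2.254, -2.188, 0.001]
force: [0.6, -0.2, 0.7]
finger_gap: 0.829
gripper_force: 0.0
time: 18.6
tcp_pos: [0.6487, 0.0545, 0.0765]
eef_rot: [2.254, 2.188, 0.003]
force: [-4.5, -0.2, 8.0]
finger_gap: 0.626
gripper_force: 30.1
time: 19.1
tcp_pos: [0.6498, 0.0545, 0.0783]
eef_rot: [-2.254, -2.188, 0.0]
force: [-0.0, 0.1, -2.7]
finger_gap: 0.629
gripper_force: 29.9
```

```bash
python3 -m crank '[[0,0,0,0,-0.0026,0,-0.3],[0,0,0,0,0,0,-0.3],[0,0,0,0,0,0,-0.3]]'
python3 -m crank '[[0,0,0,0,0,0.003,-0.3],[0,0,0,0,0,0,-0.3]]'
```

```text
time: 19.48
tcp_pos: [0.6473, 0.0546, 0.0786]
eef_rot: [-2.254, -2.188, -0.0]
force: [-0.2, 0.3, -4.2]
finger_gap: 0.624
gripper_force: 29.9
time: 19.73
tcp_pos: [0.6477, 0.0545, 0.0766]
eef_rot: [2.254, 2.188, 0.002]
force: [-3.3, -0.0, 7.1]
finger_gap: 0.629
gripper_force: 30.0
```

Now release, back away and verify, then move on towards pack 2.

```bash
python3 -m crank '[[0,0,0,0,0,0,0.8],[0,0,0,0,0,0,0.8],[0,0,0,0,0,-0.055,1],[0,0,0,0,0,-0.06,1],[0,0,0,-0.045,-0.03,-0.035,1]]'
python3 -m crank '[[0,0,0,0,0,0,1],[0,0,0,0,0,0,1],[0,0,0,0,0,0,1]]'
python3 - <<'E'
from h import *
p=cam("wrist");print(bot.state()["tcp_pos"].round(4))
g=cv2.GaussianBlur(cv2.cvtColor(p["color"],cv2.COLOR_RGB2GRAY),(3,3),0).astype(float)
# project expected edges to find pixels
def cross(v,t,up):  # first subpixel crossing of t
    for i in range(len(v)-1):
        if (v[i]-t)*(v[i+1]-t)<=0 and (v[i+1]>v[i])==up: return i+(t-v[i])/(v[i+1]-v[i])
F=np.array([.6452,.007]);yv=np.array([.0293,.9996]);xv=np.array([.9996,-.0293])
for k in (0,1):
    C=F+yv*.051*k
    for lab,d,pts in (("front",xv*-.029,(-.012,.012)),("back",xv*.029,(-.012,.012))):
        for t in pts:
            q=px(p,[*(C+d+yv*t),.11])[0]; r=int(round(q[1])); c0=int(q[0])-9; v=g[r,c0:c0+18]
            # top-face rim = local minimum near
            m=c0+int(np.argmin(v)); X=w(p,[m,q[1]],.11)[0,:2]-F; print(k,lab,"rimx",round(float(X@xv)*1000,1),end=" | ")
    for lab,t in (("lo",-.023),("hi",.023)):
        for d in (-.018,.018):
            q=px(p,[*(C+yv*t+xv*d),.11])[0]; c=int(round(q[0])); r0=int(q[1])-9; v=g[r0:r0+18,c]
            i=int(np.argmin(v)) ; # crossing of 85 toward face
            j=i
            step=-1 if lab=="lo" else 1
            while 0<j<17 and v[j]<96: j+=step
            X=w(p,[q[0],r0+j],.11)[0,:2]-F; print(k,lab,"facey",round(float(X@yv)*1000,1),end=" | ")
    print()
plan([.446,.19,.2],17)
E
```

```text
time: 20.35
tcp_pos: [0.6197, 0.015, 0.2273]
eef_rot: [2.245, 2.193, 0.007]
force: [0.8, -2.0, -0.0]
finger_gap: 0.996
gripper_force: 0.0
time: 20.72
tcp_pos: [0.6169, 0.013, 0.2234]
eef_rot: [-2.252, -2.189, 0.001]
force: [-0.5, 0.9, -0.5]
finger_gap: 1.002
gripper_force: 0.0
[0.6168 0.0129 0.2234]
0 front rimx -26.4 | 0 front rimx -27.3 | 0 back rimx 28.1 | 0 back rimx 28.5 | 0 lo facey -21.7 | 0 lo facey -22.6 | 0 hi facey 20.0 | 0 hi facey 20.1 | 
1 front rimx -30.7 | 1 front rimx -30.7 | 1 back rimx 23.6 | 1 back rimx 24.0 | 1 lo facey 30.4 | 1 lo facey 30.4 | 1 hi facey 71.2 | 1 hi facey 70.5 | 
from [0.6168 0.0129 0.2234] -1.62 d [-0.1708  0.1771 -0.0234] dyaw 18.62 tilt [-0.002 -0.    -1.   ]
[[0,0,-3.7,0.0344,-0.0352,0.0047,1],[0,0,-3.7,0.0367,-0.0328,0.0047,1],[0,0,-3.7,0.0387,-0.0304,0.0047,1],[0,0,-3.7,0.0406,-0.0278,0.0047,1],[0,0,-3.7,0.0423,-0.0251,0.0047,1]]
```

The pack keeps its offset in the grip, so the net move while gripped is what counts. It is about 4.1 mm too far forward, so I move it by the measured difference.

```bash
python3 -m crank '[[0,0,0,0.0439,0.0270,0.02,1],[0,0,0,0,0,0.06,1],[0,0,0,0,0,0.055,1],[0,0,0,0,0,0.013,1],[0,0,0,0,0,0,1]]'
python3 -m crank '[[0,0,0,0,0,0,-0.3],[0,0,0,0,0,0,-0.3],[0,0,0,0,0,0,-0.3],[0,0,0,0,0,0,-0.3]]'
python3 -m crank '[[0,0,0,0,0,0,-0.3],[0,0,0,0,0,0,-0.3],[0,0,0,0,0,0,-0.3]]'
```

```text
time: 21.4
tcp_pos: [0.6454, 0.0549, 0.0765]
eef_rot: [-2.254, -2.188, 0.001]
force: [0.3, 0.3, 1.6]
finger_gap: 0.997
gripper_force: 0.0
time: 21.9
tcp_pos: [0.6449, 0.0549, 0.077]
eef_rot: [-2.254, -2.188, -0.0]
force: [-1.5, 0.3, 4.9]
finger_gap: 0.625
gripper_force: 30.0
time: 22.28
tcp_pos: [0.645, 0.0549, 0.077]
eef_rot: [-2.254, -2.188, -0.0]
force: [-3.8, 0.6, 5.7]
finger_gap: 0.627
gripper_force: 30.0
```

```bash
python3 -m crank '[[0,0,0,0,0,-0.003,-0.3],[0,0,0,0,0,0,-0.3],[0,0,0,0,0.0041,0,-0.3],[0,0,0,0,0,0,-0.3],[0,0,0,0,0,0,-0.3]]'
python3 -m crank '[[0,0,0,0,0,0.003,-0.3],[0,0,0,0,0,0,-0.3],[0,0,0,0,0,0,-0.3]]'
```

```text
time: 22.9
tcp_pos: [0.6493, 0.0547, 0.0793]
eef_rot: [-2.254, -2.188, 0.001]
force: [-0.9, -0.5, -3.5]
finger_gap: 0.625
gripper_force: 30.0
time: 23.28
tcp_pos: [0.6495, 0.0547, 0.077]
eef_rot: [2.254, 2.188, 0.001]
force: [-2.1, 0.2, 3.8]
finger_gap: 0.626
gripper_force: 30.0
```

```bash
cat >> h.py <<'E'
def rowcheck(p,ks,F=np.array([.6452,.007])):
    g=cv2.GaussianBlur(cv2.cvtColor(p["color"],cv2.COLOR_RGB2GRAY),(3,3),0).astype(float)
    yv=np.array([.0293,.9996]);xv=np.array([.9996,-.0293]); res={}
    for k in ks:
        C=F+yv*.051*k; o=[]
        for d in (-.029,.029):
            for t in (-.012,.012):
                q=px(p,[*(C+xv*d+yv*t),.11])[0]; r=int(round(q[1])); c0=int(q[0])-9
                m=c0+int(np.argmin(g[r,c0:c0+18])); o.append(round(float((w(p,[m,q[1]],.11)[0,:2]-F)@xv)*1000,1))
        for t,step in ((-.023,-1),(.023,1)):
            for d in (-.018,.018):
                q=px(p,[*(C+yv*t+xv*d),.11])[0]; c=int(round(q[0])); r0=int(q[1])-9; v=g[r0:r0+18,c]; j=int(np.argmin(v))
                while 0<j<17 and v[j]<96: j+=step
                o.append(round(float((w(p,[q[0],r0+j],.11)[0,:2]-F)@yv)*1000,1))
        res[k]=o; print(k,"front",o[:2],"back",o[2:4],"lo",o[4:6],"hi",o[6:])
E
python3 -m crank '[[0,0,0,0,0,0,0.8],[0,0,0,0,0,0,0.8],[0,0,0,0,0,-0.055,1],[0,0,0,0,0,-0.06,1],[0,0,0,-0.043,-0.03,-0.035,1]]'
python3 -m crank '[[0,0,0,0,0,0,1],[0,0,0,0,0,0,1],[0,0,0,0,0,0,1]]'
python3 - <<'E'
from h import *
p=cam("wrist");print(bot.state()["tcp_pos"].round(4));rowcheck(p,(0,1))
p=cam("wrist");rowcheck(p,(0,1))
plan([.446,.19,.2],17)
E
```

```text
time: 23.9
tcp_pos: [0.6209, 0.0163, 0.2287]
eef_rot: [2.246, 2.194, 0.006]
force: [-0.3, -0.6, 0.9]
finger_gap: 1.0
gripper_force: 0.0
time: 24.28
tcp_pos: [0.6182, 0.0142, 0.2251]
eef_rot: [-2.252, -2.189, 0.002]
force: [0.7, 0.1, 0.0]
finger_gap: 1.0
gripper_force: 0.0
[0.6182 0.0141 0.225 ]
0 front [-26.8, -26.9] back [28.0, 28.4] lo [-21.1, -22.0] hi [20.0, 20.0]
1 front [-26.0, -26.1] back [28.6, 28.9] lo [30.4, 30.5] hi [70.8, 70.8]
0 front [-26.9, -26.9] back [28.0, 28.4] lo [-21.2, -22.1] hi [19.9, 19.9]
1 front [-26.1, -26.1] back [28.6, 28.9] lo [30.3, 30.3] hi [70.7, 70.7]
from [0.6182 0.0139 0.2251] -1.63 d [-0.1722  0.1761 -0.0251] dyaw 18.63 tilt [-0.002 -0.    -1.   ]
[[0,0,-3.7,0.0342,-0.0354,0.005,1],[0,0,-3.7,0.0365,-0.0331,0.005,1],[0,0,-3.7,0.0385,-0.0307,0.005,1],[0,0,-3.7,0.0404,-0.0281,0.005,1],[0,0,-3.7,0.0422,-0.0254,0.005,1]]
```

Row so far: 51.4 mm pitch (5.4 mm gap), flush to 0.7 mm. That is good enough, so on to pack 2.

```bash
python3 -m crank '[[0,0,-3.7,0.034,-0.0354,0.005,1],[0,0,-3.7,0.0365,-0.033,0.005,1],[0,0,-3.7,0.0385,-0.031,0.005,1],[0,0,-3.7,0.040,-0.028,0.005,1],[0,0,-3.7,0.042,-0.0254,0.005,1]]'
python3 -m crank '[[0,0,0,0,0,0,1],[0,0,0,0,0,0,1],[0,0,0,0,0,0,1]]'
python3 - <<'E'
from h import *
p=cam("wrist");s=bot.state();print(s["tcp_pos"]);T=tops(p,.08);print(*T,sep="\n")
t=[x for x in T if np.linalg.norm(x[0]-[.442,.21])<.04][0]
plan([*t[0],.037],t[3],n=4)
E
```

```text
time: 25.0
tcp_pos: [0.4454, 0.1901, 0.2007]
eef_rot: [1.869, 2.525, -0.001]
force: [0.4, 0.9, 0.5]
finger_gap: 1.001
gripper_force: 0.0
time: 25.38
tcp_pos: [0.4476, 0.1877, 0.2013]
eef_rot: [1.875, 2.519, -0.0]
force: [0.4, -0.8, 0.0]
finger_gap: 0.998
gripper_force: 0.0
[0.44756416 0.18766997 0.20125747]
(array([0.6076, 0.0652]), 42.3, 19.3, -44.42, 0.95, (425, 360, 22, 34))
(array([0.4623, 0.3493]), 57.2, 44.5, -23.05, 0.85, (354, 0, 92, 79))
(array([0.4403, 0.2185]), 57.1, 44.8, 16.65, 0.56, (289, 159, 68, 53))
from [0.4474 0.1877 0.2012] 16.67 d [-0.0071  0.0308 -0.1642] dyaw -0.02 tilt [ 0. -0. -1.]
[[0,0,0.0,0.0079,0.0005,0.0411,1],[0,0,0.0,0.0079,0.0005,0.0411,1],[0,0,0.0,0.0079,0.0005,0.0411,1],[0,0,0.0,0.0079,0.0005,0.0411,1]]
```

```bash
python3 -m crank '[[0,0,0,0.016,0.001,0.04,1],[0,0,0,0.016,0.001,0.04,1],[0,0,0,0,0,0.042,1],[0,0,0,0,0,0.042,1],[0,0,0,0,0,0,1]]'
python3 -m crank '[[0,0,0,0,0,0,-0.3],[0,0,0,0,0,0,-0.3],[0,0,0,0,0,0,-0.3],[0,0,0,0,0,0,-0.3],[0,0,0,0,0,0,-0.3]]'
python3 - <<'E'
from h import *
p=cam("wrist");s,Rt=tool();print(s["tcp_pos"],s["finger_gap"],s["gripper_force"])
save(p,"w8")
g=cv2.cvtColor(p["color"],cv2.COLOR_RGB2GRAY).astype(int)
print("rows",g[245:285,285:355].mean(1).round(0).tolist())
v=g[278:288].mean(0).round(0).astype(int);print("L",v[245:275].tolist(),"R",v[368:398].tolist())
E
```

```text
time: 26.1
tcp_pos: [0.4379, 0.218, 0.0352]
eef_rot: [-1.874, -2.52, 0.009]
force: [0.4, 0.4, 0.3]
finger_gap: 1.0
gripper_force: 0.0
time: 26.72
tcp_pos: [0.4396, 0.2202, 0.0379]
eef_rot: [1.873, 2.522, 0.002]
force: [-3.0, -0.3, 8.1]
finger_gap: 0.629
gripper_force: 30.0
[0.43964539 0.22020325 0.03795364] 0.6251909391099469 29.99005727469921
rows [47.0, 47.0, 47.0, 47.0, 46.0, 46.0, 46.0, 46.0, 46.0, 46.0, 46.0, 45.0, 45.0, 45.0, 46.0, 46.0, 48.0, 57.0, 71.0, 81.0, 83.0, 84.0, 85.0, 86.0, 88.0, 92.0, 97.0, 102.0, 105.0, 106.0, 105.0, 104.0, 102.0, 101.0, 101.0, 101.0, 101.0, 101.0, 101.0, 101.0]
L [148, 147, 146, 146, 146, 144, 143, 140, 133, 119, 100, 83, 84, 92, 97, 98, 101, 102, 103, 103, 103, 103, 103, 103, 103, 103, 103, 102, 103, 103] R [102, 101, 102, 102, 102, 102, 102, 102, 102, 102, 102, 102, 100, 96, 92, 87, 81, 78, 88, 108, 126, 137, 142, 143, 144, 145, 146, 146, 147, 148]
```

```bash
python3 -m crank '[[0,0,0,0,0,-0.057,-0.3],[0,0,0,0,0,-0.057,-0.3]]'
python3 - <<'E'
from h import *
plan([.6489,.1116,.155],-1.7,n=5,grip=-.3)
E
```

```text
time: 27.02
tcp_pos: [0.4384, 0.2192, 0.152]
eef_rot: [-1.873, -2.522, 0.004]
force: [0.5, 1.1, -3.8]
finger_gap: 0.63
gripper_force: 30.0
from [0.4384 0.2192 0.152 ] 16.79 d [ 0.2105 -0.1076  0.003 ] dyaw -18.49 tilt [-0.002 -0.002 -1.   ]
[[0,0,3.7,-0.0328,0.0341,-0.0006,-0.3],[0,0,3.7,-0.0305,0.0361,-0.0006,-0.3],[0,0,3.7,-0.0281,0.038,-0.0006,-0.3],[0,0,3.7,-0.0256,0.0398,-0.0006,-0.3],[0,0,3.7,-0.023,0.0413,-0.0006,-0.3]]
```

```bash
python3 -m crank '[[0,0,3.7,-0.0328,0.0341,-0.0006,-0.3],[0,0,3.7,-0.0305,0.0361,-0.0006,-0.3],[0,0,3.7,-0.0281,0.038,-0.0006,-0.3],[0,0,3.7,-0.0256,0.0398,-0.0006,-0.3],[0,0,3.7,-0.023,0.0413,-0.0006,-0.3]]'
python3 -m crank '[[0,0,0,0,0,0,-0.3],[0,0,0,0,0,0,-0.3],[0,0,0,0,0,0,-0.3],[0,0,0,0,0,0,-0.3]]'
python3 - <<'E'
from h import *
plan([.6489,.1116,.076],-1.7,n=2,grip=-.3)
E
```

```text
time: 27.65
tcp_pos: [0.6503, 0.1117, 0.1536]
eef_rot: [-2.255, -2.186, 0.002]
force: [1.4, 1.2, -3.3]
finger_gap: 0.631
gripper_force: 30.0
time: 28.15
tcp_pos: [0.6491, 0.1131, 0.1543]
eef_rot: [-2.252, -2.189, -0.0]
force: [0.5, -0.3, -4.4]
finger_gap: 0.631
gripper_force: 30.0
from [0.6491 0.1131 0.1543] -1.62 d [-0.0002 -0.0015 -0.0783] dyaw -0.08 tilt [-0.     0.001 -1.   ]
[[0,0,0.0,-0.0008,-0.0001,0.0392,-0.3],[0,0,0.0,-0.0008,-0.0001,0.0392,-0.3]]
```

```bash
python3 -m crank '[[0,0,0,-0.0008,0,0.039,-0.3],[0,0,0,-0.0008,0,0.039,-0.3],[0,0,0,0,0,0,-0.3],[0,0,0,0,0,0,-0.3],[0,0,0,0,0,0,-0.3]]'
```

```text
time: 28.78
tcp_pos: [0.6511, 0.1108, 0.0783]
eef_rot: [2.253, 2.187, 0.004]
force: [-0.4, -1.0, -5.4]
finger_gap: 0.632
gripper_force: 30.0
```

```bash
python3 -m crank '[[0,0,0,0.0008,-0.002,0.006,-0.3],[0,0,0,0,0,0,-0.3],[0,0,0,0,0,0,-0.3]]'; python3 -m crank '[[0,0,0,0,0,0.003,-0.3],[0,0,0,0,0,0,-0.3],[0,0,0,0,0,0,-0.3]]'
```

```text
time: 29.15
tcp_pos: [0.6478, 0.1115, 0.0703]
eef_rot: [-2.254, -2.188, -0.0]
force: [0.4, -0.2, -4.8]
finger_gap: 0.628
gripper_force: 30.0
time: 29.52
tcp_pos: [0.6481, 0.1117, 0.068]
eef_rot: [2.254, 2.188, 0.002]
force: [-3.4, 0.5, 5.1]
finger_gap: 0.628
gripper_force: 30.0
```

```bash
python3 -m crank '[[0,0,0,0,0,0,0.8],[0,0,0,0,0,0,0.8],[0,0,0,0,0,-0.055,1],[0,0,0,0,0,-0.06,1],[0,0,0,-0.055,-0.03,-0.043,1]]'
python3 -m crank '[[0,0,0,0,0,0,1],[0,0,0,0,0,0,1],[0,0,0,0,0,0,1]]'
python3 - <<'E'
from h import *
p=cam("wrist");print(bot.state()["tcp_pos"].round(4));rowcheck(p,(0,1,2));save(p,"w9")
E
```

```text
time: 30.15
tcp_pos: [0.6239, 0.0703, 0.2201]
eef_rot: [2.246, 2.194, 0.006]
force: [0.7, -0.2, -0.4]
finger_gap: 1.0
gripper_force: 0.0
time: 30.52
tcp_pos: [0.6215, 0.0681, 0.2164]
eef_rot: [-2.252, -2.189, 0.002]
force: [0.6, -0.4, -0.3]
finger_gap: 0.999
gripper_force: 0.0
[0.6215 0.068  0.2164]
0 front [-26.9, -26.9] back [27.5, 28.1] lo [-20.3, -20.3] hi [21.1, 21.2]
1 front [-26.0, -26.0] back [28.4, 28.8] lo [31.5, 31.5] hi [72.5, 71.7]
2 front [-27.6, -28.4] back [26.5, 26.8] lo [83.6, 82.8] hi [123.7, 123.8]
```

Slot 2 has a 51.6 mm pitch and is about 1 mm forward of pack_first. Now pack 3.

```bash
python3 - <<'E'
from h import *
plan([.455,.325,.2],-23,n=5)
E
```

```text
from [0.6215 0.068  0.2164] -1.62 d [-0.1665  0.257  -0.0164] dyaw -21.38 tilt [-0.002 -0.    -1.   ]
[[0,0,4.3,0.0504,-0.0347,0.0033,1],[0,0,4.3,0.0477,-0.0384,0.0033,1],[0,0,4.3,0.0447,-0.0419,0.0033,1],[0,0,4.3,0.0415,-0.0451,0.0033,1],[0,0,4.3,0.038,-0.048,0.0033,1]]
```

```bash
python3 -m crank '[[0,0,4.3,0.0504,-0.0347,0.0033,1],[0,0,4.3,0.0477,-0.0384,0.0033,1],[0,0,4.3,0.0447,-0.0419,0.0033,1],[0,0,4.3,0.0415,-0.0451,0.0033,1],[0,0,4.3,0.038,-0.048,0.0033,1]]'
python3 -m crank '[[0,0,0,0,0,0,1],[0,0,0,0,0,0,1],[0,0,0,0,0,0,1]]'
python3 - <<'E'
from h import *
p=cam("wrist");T=tops(p,.08);print(*T,sep="\n");save(p,"w10")
t=[x for x in T if np.linalg.norm(x[0]-[.462,.348])<.04][0]
plan([*t[0],.037],t[3],n=4)
E
```

```text
time: 31.2
tcp_pos: [0.4542, 0.3264, 0.2004]
eef_rot: [2.624, 1.727, -0.001]
force: [0.4, 0.4, 1.2]
finger_gap: 1.002
gripper_force: 0.0
time: 31.58
tcp_pos: [0.4569, 0.323, 0.201]
eef_rot: [2.624, 1.726, -0.0]
force: [-0.8, 0.1, 0.6]
finger_gap: 1.001
gripper_force: 0.0
(array([0.4637, 0.3525]), 56.8, 45.8, -23.35, 0.7, (281, 161, 67, 54))
from [0.4568 0.323  0.2012] -23.34 d [ 0.0069  0.0295 -0.1642] dyaw -0.01 tilt [ 0. -0. -1.]
[[0,0,0.0,0.0075,-0.0013,0.041,1],[0,0,0.0,0.0075,-0.0013,0.041,1],[0,0,0.0,0.0075,-0.0013,0.041,1],[0,0,0.0,0.0075,-0.0013,0.041,1]]
```

View pics/w10.png

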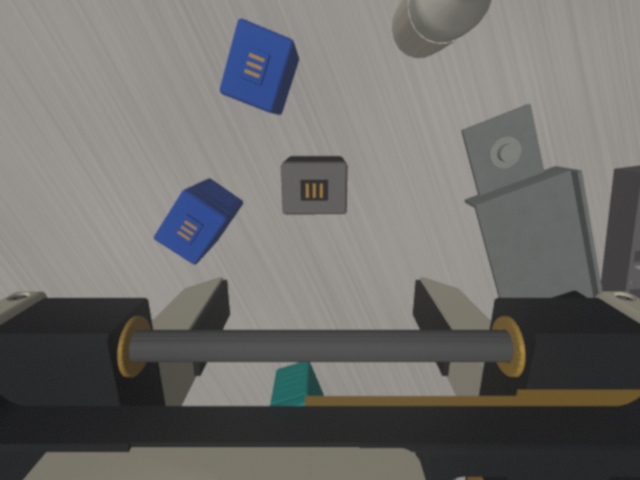

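w10 shows the pack at (314,185). The nearest blue look-alike's corner is at (242,203), about 79 mm from the pack's centre, so a slightly narrower opening clears it.

```bash
python3 -m crank '[[0,0,0,0.015,-0.0025,0.035,0.7],[0,0,0,0.015,-0.0025,0.04,0.7],[0,0,0,0,0,0.043,0.7],[0,0,0,0,0,0.045,0.7],[0,0,0,0,0,0,0.7]]'
python3 -m crank '[[0,0,0,0,0,0,-0.3],[0,0,0,0,0,0,-0.3],[0,0,0,0,0,0,-0.3],[0,0,0,0,0,0,-0.3],[0,0,0,0,0,0,-0.3]]'
python3 - <<'E'
from h import *
p=cam("wrist");s,Rt=tool();print(s["tcp_pos"],s["finger_gap"],s["gripper_force"])
save(p,"w11")
g=cv2.cvtColor(p["color"],cv2.COLOR_RGB2GRAY).astype(int)
print("rows",g[245:285,285:355].mean(1).round(0).tolist())
v=g[278:288].mean(0).round(0).astype(int);print("L",v[245:275].tolist(),"R",v[368:398].tolist(),p["cx"])
E
python3 -m crank '[[0,0,0,0,0,-0.057,-0.3],[0,0,0,0,0,-0.057,-0.3]]'
```

```text
time: 32.3
tcp_pos: [0.4617, 0.3515, 0.0356]
eef_rot: [2.623, 1.726, -0.009]
force: [0.3, -0.6, 0.5]
finger_gap: 0.851
gripper_force: 0.0
time: 32.92
tcp_pos: [0.4641, 0.3546, 0.0399]
eef_rot: [-2.622, -1.729, -0.005]
force: [-1.4, -0.2, 7.2]
finger_gap: 0.628
gripper_force: 30.0
[0.46407183 0.35464289 0.03987006] 0.6302876331851995 30.00192403793335
rows [50.0, 49.0, 49.0, 49.0, 49.0, 48.0, 48.0, 48.0, 48.0, 48.0, 48.0, 47.0, 47.0, 47.0, 48.0, 48.0, 48.0, 55.0, 69.0, 79.0, 82.0, 83.0, 84.0, 85.0, 86.0, 90.0, 95.0, 100.0, 103.0, 105.0, 106.0, 107.0, 108.0, 108.0, 108.0, 108.0, 108.0, 108.0, 108.0, 108.0]
L [146, 145, 145, 143, 142, 142, 140, 137, 131, 119, 101, 84, 81, 96, 107, 110, 111, 111, 110, 110, 110, 110, 110, 110, 110, 110, 110, 110, 110, 110] R [107, 107, 107, 107, 107, 107, 107, 107, 107, 108, 107, 104, 99, 93, 86, 79, 74, 81, 99, 118, 132, 138, 140, 140, 141, 142, 143, 144, 146, 147] 320.9137768867636
time: 33.22
tcp_pos: [0.4623, 0.3534, 0.1533]
eef_rot: [2.622, 1.729, -0.003]
force: [0.2, 2.0, -5.0]
finger_gap: 0.629
gripper_force: 30.0
```

```bash
python3 - <<'E'
from h import *
plan([.6506,.1631,.156],-1.7,n=6,grip=-.3)
E
```

```text
from [0.4623 0.3534 0.1533] -23.2 d [ 0.1883 -0.1903  0.0027] dyaw 21.5 tilt [-0.001 -0.001 -1.   ]
[[0,0,-3.6,-0.0168,0.0413,-0.0005,-0.3],[0,0,-3.6,-0.0193,0.0402,-0.0005,-0.3],[0,0,-3.6,-0.0218,0.0389,-0.0005,-0.3],[0,0,-3.6,-0.0242,0.0375,-0.0005,-0.3],[0,0,-3.6,-0.0265,0.0359,-0.0005,-0.3]]
[[0,0,-3.6,-0.0287,0.0342,-0.0005,-0.3]]
```

```bash
python3 -m crank '[[0,0,-3.6,-0.0168,0.0413,-0.0005,-0.3],[0,0,-3.6,-0.0193,0.0402,-0.0005,-0.3],[0,0,-3.6,-0.0218,0.0389,-0.0005,-0.3],[0,0,-3.6,-0.0242,0.0375,-0.0005,-0.3],[0,0,-3.6,-0.0265,0.0359,-0.0005,-0.3]]'
python3 -m crank '[[0,0,-3.6,-0.0287,0.0342,-0.0005,-0.3],[0,0,0,0,0,0,-0.3],[0,0,0,0,0,0,-0.3],[0,0,0,0,0,0,-0.3],[0,0,0,0,0,0,-0.3]]'
python3 - <<'E'
from h import *
plan([.6506,.1631,.077],-1.7,n=2,grip=-.3)
E
```

```text
time: 33.85
tcp_pos: [0.6203, 0.1945, 0.1547]
eef_rot: [-2.317, -2.121, 0.001]
force: [-0.0, 0.6, -5.2]
finger_gap: 0.63
gripper_force: 30.0
time: 34.48
tcp_pos: [0.6509, 0.165, 0.1551]
eef_rot: [-2.25, -2.192, -0.0]
force: [-0.0, -0.3, -4.8]
finger_gap: 0.631
gripper_force: 30.0
from [0.6509 0.165  0.1551] -1.51 d [-0.0003 -0.0019 -0.0781] dyaw -0.19 tilt [-0.  0. -1.]
[[0,0,0.1,-0.001,-0.0001,0.0391,-0.3],[0,0,0.1,-0.001,-0.0001,0.0391,-0.3]]
```

```bash
python3 -m crank '[[0,0,0.1,-0.0008,0,0.039,-0.3],[0,0,0.1,0,-0.001,0.039,-0.3],[0,0,0,0,0,0,-0.3],[0,0,0,0,0,0,-0.3],[0,0,0,0,0,0,-0.3]]'
```

```text
time: 35.1
tcp_pos: [0.6519, 0.1633, 0.0792]
eef_rot: [2.255, 2.185, 0.005]
force: [-0.2, -0.6, -5.1]
finger_gap: 0.626
gripper_force: 30.0
```

```bash
python3 -m crank '[[0,0,0,0,0,0.006,-0.3],[0,0,0,0,0,0,-0.3],[0,0,0,0,0,0,-0.3]]'
```

```text
time: 35.48
tcp_pos: [0.6505, 0.1629, 0.0712]
eef_rot: [2.256, 2.186, 0.0]
force: [0.7, -0.2, -5.2]
finger_gap: 0.632
gripper_force: 30.0
```

```bash
python3 -m crank '[[0,0,0,0,0,0.002,-0.3],[0,0,0,0,0,0,-0.3],[0,0,0,0,0,0,-0.3]]'
python3 -m crank '[[0,0,0,0,0,0,0.8],[0,0,0,0,0,0,0.8],[0,0,0,0,0,-0.055,1],[0,0,0,0,0,-0.06,1],[0,0,0,-0.055,-0.03,-0.05,1]]'
python3 -m crank '[[0,0,0,0,0,0,1],[0,0,0,0,0,0,1],[0,0,0,0,0,0,1]]'
python3 - <<'E'
from h import *
p=cam("wrist");print(bot.state()["tcp_pos"].round(4));rowcheck(p,(0,1,2,3));save(p,"w12")
E
```

```text
time: 35.85
tcp_pos: [0.6508, 0.1631, 0.07]
eef_rot: [2.256, 2.186, 0.001]
force: [-3.1, 0.1, 5.8]
finger_gap: 0.627
gripper_force: 30.0
time: 36.48
tcp_pos: [0.6276, 0.1242, 0.2255]
eef_rot: [2.249, 2.191, 0.006]
force: [0.5, -0.7, 1.0]
finger_gap: 1.002
gripper_force: 0.0
time: 36.85
tcp_pos: [0.6253, 0.1221, 0.2217]
eef_rot: [-2.254, -2.187, 0.002]
force: [-0.6, 0.8, 0.8]
finger_gap: 1.002
gripper_force: 0.0
[0.6254 0.122  0.2217]
0 front [-35.6, -26.8] back [19.5, 28.1] lo [-11.6, -12.7] hi [22.3, 22.3]
1 front [-26.7, -26.6] back [28.7, 28.5] lo [31.8, 31.8] hi [72.9, 72.9]
2 front [-27.3, -28.1] back [26.4, 27.0] lo [84.4, 84.4] hi [125.3, 125.3]
3 front [-27.1, -27.0] back [27.3, 27.8] lo [134.0, 133.9] hi [174.3, 174.2]
```

Slot 3 sits about 1.5 mm close to slot 2, and slot 2 is a bit wide of slot 1. One small correction of the slot 2 pack (1.3 mm right, 1 mm back) evens the row.

```bash
python3 -m crank '[[0,0,0,-0.0096,0.0230,0.02,1],[0,0,0,0,0,0.06,1],[0,0,0,0,0,0.055,1],[0,0,0,0,0,0.011,1],[0,0,0,0,0,0,1]]'
python3 -m crank '[[0,0,0,0,0,0,-0.3],[0,0,0,0,0,0,-0.3],[0,0,0,0,0,0,-0.3],[0,0,0,0,0,0,-0.3],[0,0,0,0,0,0,-0.3]]'
python3 -m crank '[[0,0,0,0,0,-0.003,-0.3],[0,0,0,0,0,0,-0.3],[0,0,0,-0.0013,0.001,0,-0.3],[0,0,0,0,0,0,-0.3],[0,0,0,0,0,0,-0.3]]'
```

```text
time: 37.52
tcp_pos: [0.6487, 0.1107, 0.0772]
eef_rot: [-2.256, -2.187, 0.001]
force: [1.5, 0.0, 0.6]
finger_gap: 0.998
gripper_force: 0.0
time: 38.15
tcp_pos: [0.6485, 0.1107, 0.0776]
eef_rot: [-2.256, -2.186, -0.001]
force: [-2.5, 0.8, 5.9]
finger_gap: 0.626
gripper_force: 30.0
time: 38.78
tcp_pos: [0.6493, 0.1091, 0.0799]
eef_rot: [-2.256, -2.186, 0.0]
force: [-0.1, -0.7, -3.9]
finger_gap: 0.627
gripper_force: 30.0
```

```bash
python3 -m crank '[[0,0,0,0.0003,0.0003,0.003,-0.3],[0,0,0,0,0,0,-0.3],[0,0,0,0,0,0,-0.3]]'
python3 -m crank '[[0,0,0,0,0,0,0.8],[0,0,0,0,0,0,0.8],[0,0,0,0,0,-0.055,1],[0,0,0,0,0,-0.06,1],[0,0,0,-0.03,-0.03,-0.06,1]]'
python3 -m crank '[[0,0,0,0,0,-0.03,1],[0,0,0,0,0,0,1],[0,0,0,0,0,0,1],[0,0,0,0,0,0,1]]'
python3 - <<'E'
from h import *
p=cam("wrist");print(bot.state()["tcp_pos"].round(4));rowcheck(p,(0,1,2,3));save(p,"w13")
for q in tops(p,.11,[.647,.085],.12,q="pack_first",dil=1): print(q)
E
```

```text
time: 39.15
tcp_pos: [0.6499, 0.1096, 0.0777]
eef_rot: [2.256, 2.186, 0.001]
force: [-3.5, 0.2, 6.0]
finger_gap: 0.628
gripper_force: 30.0
time: 39.78
tcp_pos: [0.6246, 0.0868, 0.2449]
eef_rot: [2.251, 2.189, 0.003]
force: [-0.0, -0.5, -0.2]
finger_gap: 1.002
gripper_force: 0.0
time: 40.28
tcp_pos: [0.6229, 0.0851, 0.2717]
eef_rot: [-2.255, -2.186, 0.003]
force: [-0.2, 0.3, -0.6]
finger_gap: 0.996
gripper_force: 0.0
[0.623  0.085  0.2718]
0 front [-26.7, -26.6] back [27.9, 28.0] lo [-21.3, -20.2] hi [21.5, 20.4]
1 front [-25.5, -26.4] back [27.9, 28.0] lo [31.5, 31.5] hi [72.0, 71.9]
2 front [-25.3, -26.2] back [28.8, 27.7] lo [82.2, 82.1] hi [123.2, 122.2]
3 front [-26.1, -27.0] back [27.5, 28.3] lo [133.5, 133.4] hi [173.6, 170.0]
(array([0.6456, 0.0087]), 56.3, 46.2, -1.76, 0.88, (318, 260, 54, 41))
```

The row is even: 51 to 52 mm pitch (gaps of about 5 mm), flush within about 1 mm, and the gripper is clear. Handing in.

```bash
python3 -c "
from plant import bot
print(bot.close_job())"
```

```text
the job is handed in; nothing more can be done
None
```

The job is handed in, verdict unknown: the bolt was tightened to break-over (about 0.19 rad of play) and the three packs stand in a row with pack_first, 5–6 mm apart and flush to about 1 mm, at about 40 s; I viewed 11 pictures, one over the limit of 10.

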